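Hang the pestle in its ring

ROBOT

A 6-joint arm with a two-finger parallel gripper is mounted at the origin on the work surface. World frame = base frame: x ahead of the robot, y to its left, z up, the work surface at z = 0. Lengths are in m, angles in rad, forces in N, time in s.
With the tool pointing down it reaches from about 0.375 to 0.9 m from the base axis. Payload 3.1 kg.
Tool frame: the origin (TCP) lies on the centre line of the jaws, within the pads' length; the fingertips stand 22 mm ahead of it and the grasp point (between the pads) lies 3 mm ahead of it; y points along the fingers, z is the direction in which the jaws open and shut, and the axes are right-handed (so a half turn about y gives the same grasp; the last joint's range is limited). The gripper opens to 85 mm and grips with 20 to 120 N. Pads are 22 mm wide; open, the fingers measure 114 mm over their backs; the gripper's body (76 mm by 85 mm) begins 54 mm behind the grasp point. The pads swing forward as they close: fully open they stand 13 mm farther back than shut.
Start: joints at [-1.5, 0.527, 1.433, -0, 1.181, -0.178], TCP at [0.155, -0.606, 0.253] pointing down, gripper open.
Joint ranges: [-3.08, 3.08], [-0.75, 2.2], [0.22, 2.44], [-1.43, 4.57], [0, 2.65], [-2.85, 2.85]. Speed limits (rad/s): [2.79, 2.79, 3.14, 3.14, 3.14, 3.14].

INTERFACE

Orientations are given as a unit quaternion [w, x, y, z].
In Python, from rig import monitor, cams, manip gives the robot as it stands.
- The arm moves only by the tool step_arm, never from a script. Its argument "moves" is one flat list of numbers, 7 for each row, row after row: the turn, a rotation vector about the tool's x, y, z in rad, then the shift along the tool's x, y, z in m, then the closure, from -1 (fully open) to 1 (shut), so that 0 is half open. In form: [wx, wy, wz, dx, dy, dz, jaw, wx, wy, wz, dx, dy, dz, jaw, ...]. A call has 1 to 8 rows; each row shifts and turns the pose as measured when the row begins, along the tool's axes as they then stand; what a row does not reach is not made up. A row lasts 1/10 s, in which the tool goes at most 50 mm and 8.59 degrees, less where a joint would pass 70% of its speed; a pose out of reach is approached as far as the arm can. A call with a gripper value outside its range is refused whole. The fingers move at their own pace and stop on an object; "grip_force" is the grip in N (left out, the last holds). Time passes only in rows, so rows that do not move let the fingers close. It gives the time, the measured TCP pose, the force and the opening at its end, in the units of the state.
- monitor.read_state(): the state, without advancing time (a new reading comes with each control period).
- cams.grab_frame(name): name is "scene" or "top"; returns a dict with "image" (384x512x3 uint8, red, green, blue), "mtx" (3x3 intrinsics, pixels), "eye" and "orientation" of the camera in the world. Camera axes: x right, y up, looking along -z (the intrinsics and any distortion apply to the point x, -y, -z); pixel columns grow to the right and rows downward; lengths in m; the calibration is good to about 2 mm. A picture is of the moment at which its call begins. There is no depth.
- manip.finish_job(): hands the job in, once; it reports no verdict.
The state is a dict: "time": time; "joint_positions": joint angles; "joint_velocities": joint speeds; "joint_torque": joint torques, N m; "ee_pos": TCP position; "orientation": TCP orientation; "force": force on the tool from outside, world axes, zero at the start; "wrist_torque": the same for the moment, N m; "opening": finger opening in m.
Only numpy, scipy, OpenCV 4.12 (cv2) and the standard library are available. Lean on these libraries where they do the work, as an engineer would, in place of code of your own. Each camera call takes 0.05 s, during which the arm holds its last target.

TASK

Put the pestle away to dry. First lay it in the sloping rest, head at the top, and let go of it; then take it again and drop it handle-first down through the narrower of the two rings, so that it hangs upright and free with its head's shoulder sitting flat on that ring. Leave the other things on the bench where they are.

Things in the scene. Friction and masses are not known exactly. Their poses are not given: they have to be found in the camera images.
- pestle: Lab pestle, 162 mm long: round steel handle 16 mm thick, 120 long, and a coaxial round white plastic head 34 mm thick (straight for 34 mm, then a blunt 8 mm tip) with a flat shoulder towards the handle. 0.11 to 0.22 kg, balances near its origin. Origin on the axis, 80 mm from the handle's end, 40 mm from the shoulder; x axis points along it towards the head; roll about x means nothing.
- pestle_tail (a point): Centre of the end face of the pestle's handle. At the start the pestle lies on the bench on the handle's end and the shoulder's edge: its axis rises 4.3 degrees towards the head, its origin is 14 mm above the bench, and the head points roughly to the robot's left (+y).
- pestle_shoulder (a point): On the pestle's axis in the plane of the flat shoulder, where handle meets head.
- rest: Fixed sloping rest: grey base plate 150 x 70 x 10 mm with two aluminium V forks (8 mm thick, mouth 35 mm wide) and a 30 x 30 mm foot stop. The pestle laid in it slopes at 45 degrees, head at the top. Origin: centre of the base's underside; x points level towards the high end (roughly world +y), z up. The handle does not slide in the forks by itself and need not touch the stop.
- rest_seat (a point): Point on the rest's foot stop where the centre of the handle's end belongs: in the rest's frame x = -55, y = 0, z = 30 mm. From it the laid pestle's axis runs along (0.707, 0, 0.707) of the rest's frame; the forks stand 16 to 24 and 108 to 116 mm along it, with free room for fingers between them, to 25 mm below the axis too.
- narrow_ring: Fixed steel ring stand with the narrower ring: bore 24 mm, outside 44, ring 12 thick, top 145 mm above the bench. Origin on the bench under the ring's centre, z up; base plate 120 x 70 x 10 mm. A post 12 mm thick stands 62 mm from the ring's axis along x (away from the robot) and ends level with the ring's top; a 10 mm arm joins them.
- narrow_ring_top (a point): Centre of the narrow ring's bore, in the plane of its top face.
- wide_ring: Fixed stand of the same build and height with a wider ring, bore 52 mm, outside 68 mm: the pestle's head would fall through it. Not to be used. Origin on the bench under the ring's centre.
- mortar: Bystander: white ceramic mortar bowl, 90 across, 55 tall (mm); origin at the centre of its underside.
- beaker: Bystander: small glass beaker, 54 across, 70 tall (mm); origin at the centre of its underside.
- vial: Bystander: small amber glass bottle, 32 across, 60 tall (mm); origin at the centre of its underside.
- dish: Bystander: shallow glass dish, 70 across, 14 tall (mm); origin at the centre of its underside.
- slide_box: Bystander: closed grey slide box, 80 x 50 x 30 (mm); origin at the centre of its underside.
- mouse: Bystander: black computer mouse, 105 x 60, 33 tall (mm); origin at the centre of its underside.
Not all that is in view belongs to the job. Leave any brown or pink look-alike of the rest alone.

How it is judged:
On the way:
1. the pestle lies let go in the sloping rest, sloping at 45 degrees with its head at the top (distance between pestle_tail and rest_seat below 0.025 m and angle between pestle's own x axis and vertical between 0.6 and 0.97 rad and y of pestle_shoulder in the frame of rest between -0.012 and 0.012 m and x of pestle_shoulder in the frame of rest above 0.01 m and contact force between the fingers and pestle below 0.1 N and contact force between rest and pestle above 0.3 N and linear speed of pestle below 0.02 m/s and angular speed of pestle below 0.2 rad/s), for 0.2 s.
At the end, for the whole second after the job is handed in: The pestle hangs still and released in the narrow ring, handle down: its shoulder within 4 mm of the ring's top in height and 8 mm of the ring's centre sideways, its axis within 0.1 rad of vertical, its weight on the ring (horizontal distance between pestle_shoulder and narrow_ring_top below 0.008 m and z of pestle_shoulder in the frame of narrow_ring between 0.141 and 0.149 m and angle between pestle's own x axis and vertical below 0.1 rad and contact force between pestle and narrow_ring above 0.3 N and linear speed of pestle below 0.02 m/s and angular speed of pestle below 0.2 rad/s); the robot touches nothing.
It fails at once if another thing on the bench (mortar, beaker, vial, dish, slide box or mouse) is shifted by more than 30 mm (distance of any of mortar, beaker, vial, dish, slide_box, mouse from where it was at the start of the episode above 0.03 m).
It also fails if it takes over 64 s, if anything falls off the work surface, if the arm or the gripper's body presses on something with over 40 N, if the wrist force passes 120 N, or if a joint passes its speed limit or range.

## Working session

There is one attempt and no reset: what is moved stays moved. The work goes in short steps, Python scripts to look and compute and a tool call to move; the robot and the scene stay as the last step left them, time stands still between calls to the robot, and variables do not carry over. Pictures are saved under pics/ and viewed, and the job is handed in when it is done.

Besides the shell and the picture viewer there is one more tool, called by a JSON object that holds its "fn" and its "kwargs", one argument or row to a line. step_arm: Moves the arm, as the interface text tells. Its arguments: {"type":"object","properties":{"moves":{"type":"array","items":{"type":"number"}},"grip_force":{"type":"number"}},"required":["moves"]}

```bash
mkdir -p pics; ls; python3 - <<'E'
from rig import monitor,cams
import cv2,numpy as np
print(monitor.read_state())
for n in("scene","top"):
    f=cams.grab_frame(n)
    print(n,f["mtx"],f["eye"],f["orientation"],[k for k in f])
    cv2.imwrite(f"pics/{n}0.png",cv2.cvtColor(f["image"],cv2.COLOR_RGB2BGR))
    np.savez(f"{n}0.npz",**f)
E
```

```text
pics
{'time': 0.0, 'joint_positions': array([-1.49950105e+00,  5.28479282e-01,  1.43391933e+00,  5.42772307e-08,
        1.18141890e+00, -1.78507889e-01]), 'joint_velocities': array([-0.00024481,  0.00130892,  0.00100839,  0.00096084, -0.00092246,
       -0.00223497]), 'joint_torque': array([-2.05546708e-04, -4.42357707e+01, -1.78023702e+01, -3.29150462e-04,
        8.39666318e-03,  5.17661775e-06]), 'ee_pos': array([ 0.1544826 , -0.60490201,  0.25232011]), 'orientation': array([ 0.0881314 , -0.08804708,  0.70238341, -0.70081246]), 'force': array([ 0.21184639, -0.11638292, -0.25859669]), 'wrist_torque': array([-0.00165142, -0.00220023,  0.00313256]), 'opening': 0.085148849023464}
scene [[366.12024986   0.         252.33087882]
 [  0.         366.12024986 200.60745432]
 [  0.           0.           1.        ]] [1.16929316 0.58100478 0.82794446] [0.37323663 0.16944504 0.38198442 0.82829385] ['image', 'mtx', 'eye', 'orientation']
top [[441.99951333   0.         258.32069203]
 [  0.         441.99951333 181.84692886]
 [  0.           0.           1.        ]] [0.2264641  0.01586376 1.59504709] [ 0.71644448  0.07344867 -0.07272467 -0.68994473] ['image', 'mtx', 'eye', 'orientation']
```

View pics/scene0.png

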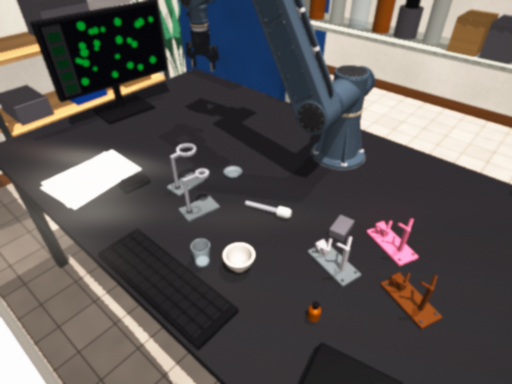

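View pics/top0.png

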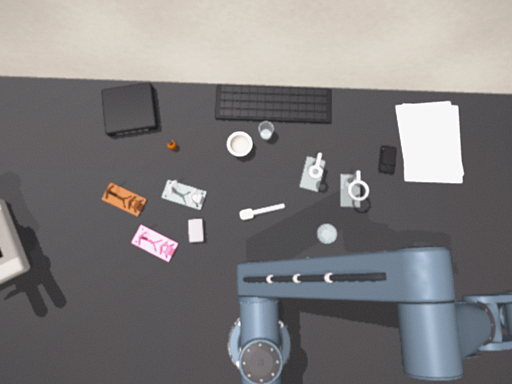

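The scene view shows the pestle at about (268,209). The grey rest is at (334,258), the pink one at (393,240) and the brown one at (411,298). The rings are at (184,150) and (200,174). In the top view, the pestle is at (262,211), the grey rest at (185,194), the rings at (316,171) and (358,190), and the slide box at (196,231). I'll enlarge these to confirm.

```bash
cat > h.py <<'E'
import numpy as np,cv2
from scipy.spatial.transform import Rotation as R
def load(n,i=0): return dict(np.load(f"{n}{i}.npz"))
def rot(q): return R.from_quat(np.roll(q,-1)) # wxyz->xyzw
def ray(f,uv):
    K=f["mtx"]; u,v=uv
    d=np.array([(u-K[0,2])/K[0,0],-(v-K[1,2])/K[1,1],-1.])
    d=rot(f["orientation"]).apply(d); return f["eye"],d/np.linalg.norm(d)
def onz(f,uv,z):
    o,d=ray(f,uv); return o+d*(z-o[2])/d[2]
def tri(fa,a,fb,b):
    o1,d1=ray(fa,a);o2,d2=ray(fb,b)
    A=np.stack([d1,-d2],1); s=np.linalg.lstsq(A,o2-o1,rcond=None)[0]
    p,q=o1+s[0]*d1,o2+s[1]*d2
    return (p+q)/2,np.linalg.norm(p-q)
def proj(f,p):
    c=rot(f["orientation"]).inv().apply(np.asarray(p)-f["eye"])
    K=f["mtx"]; return np.stack([K[0,2]+K[0,0]*c[...,0]/-c[...,2],K[1,2]+K[1,1]*-c[...,1]/-c[...,2]],-1)
def crop(n,f,x,y,w,h,k,out):
    im=cv2.cvtColor(f["image"],cv2.COLOR_RGB2BGR)[y:y+h,x:x+w]
    cv2.imwrite(out,cv2.resize(im,None,fx=k,fy=k,interpolation=cv2.INTER_CUBIC))
E
python3 - <<'E'
from h import *
s,t=load("scene"),load("top")
crop("s",s,160,135,130,90,6,"pics/s_ring.png")
crop("s",s,295,205,100,90,6,"pics/s_rest.png")
crop("t",t,235,145,140,95,5,"pics/t_ring.png")
crop("t",t,150,165,70,60,8,"pics/t_rest.png")
E
```

```text
(no output)
```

View pics/s_ring.png

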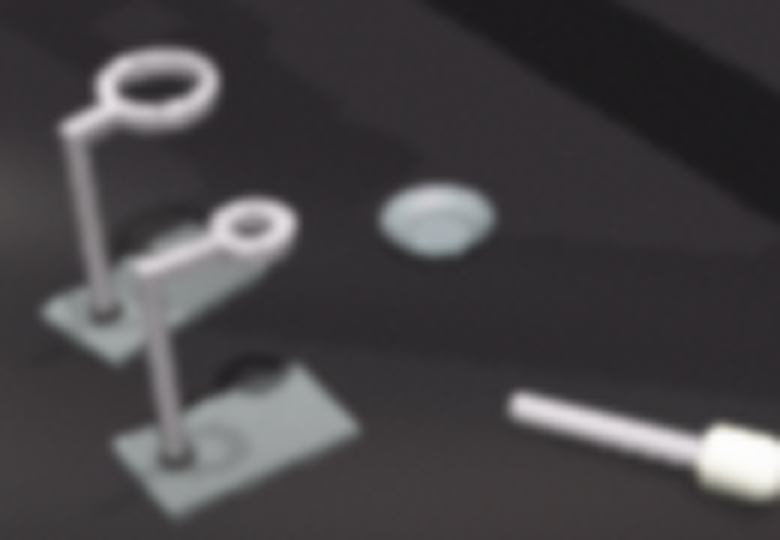

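View pics/s_rest.png

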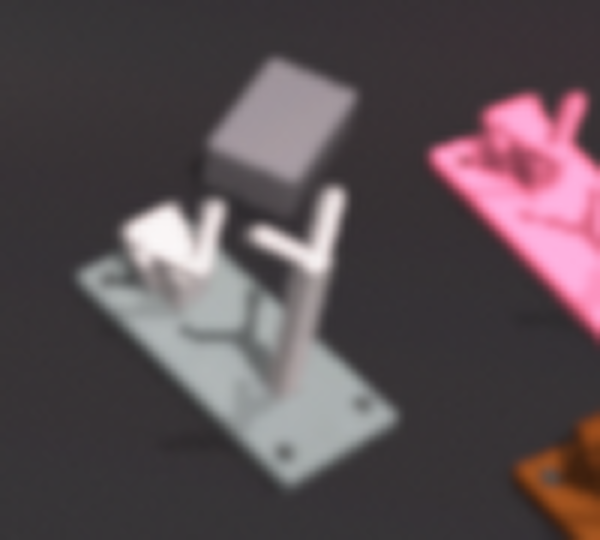

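View pics/t_ring.png

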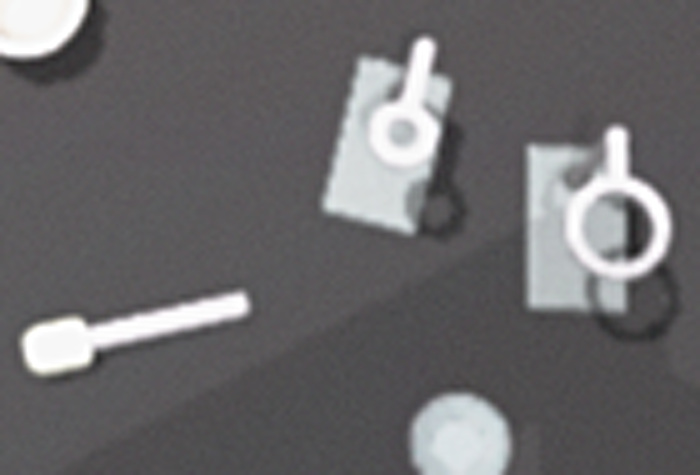

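View pics/t_rest.png

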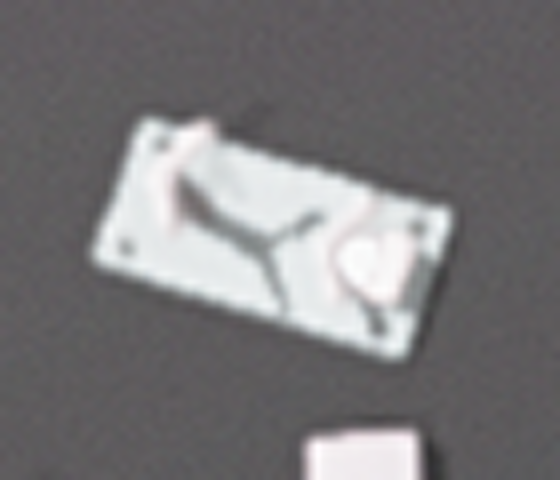

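The crops confirm the targets. The rest meant is the grey one (top (185,194)), since the pink and brown ones are look-alikes. The narrow ring is the one at top (315,171) and scene (202,172), with its small bore and its post away from the robot. The ring at (358,190) is the wide one. Next I'll measure with masks.

```bash
python3 - <<'E'
from h import *
s,t=load("scene"),load("top")
def rg(f,x,y,w,h,thr):
    im=f["image"][y:y+h,x:x+w].astype(int)
    hh=cv2.resize(im.astype(np.uint8),None,fx=4,fy=4,interpolation=cv2.INTER_CUBIC)
    g=hh.min(2)
    m=(g>thr).astype(np.uint8)
    cs,_=cv2.findContours(m,cv2.RETR_CCOMP,cv2.CHAIN_APPROX_NONE)
    return [((c[:,0,:]+.5)/4-.5+[x,y]) for c in cs if len(c)>20],hh
print("pestle")
for n,f,b in(("top",t,(235,195,55,32)),("scene",s,(238,195,60,30))):
    cs,_=rg(f,*b,130)
    c=max(cs,key=len).astype(np.float32)
    vx,vy,x0,y0=cv2.fitLine(c,cv2.DIST_L2,0,.01,.01).ravel()
    p=(c-[x0,y0])@[vx,vy]; q=(c-[x0,y0])@[-vy,vx]
    print(n,len(cs),"dir",vx,vy,"c",x0,y0,"ext",p.min(),p.max(), "ends",[x0+vx*p.min(),y0+vy*p.min()],[x0+vx*p.max(),y0+vy*p.max()])
    for a in np.arange(p.min(),p.max(),3):
        k=(p>=a)&(p<a+3)
        if k.sum(): print(round(a,1),q[k].min().round(2),q[k].max().round(2),end=" | ")
    print()
print("rings")
for n,f,b,thr in(("top",t,(304,150,26,32),190),("scene",s,(180,163,34,22),150)):
  for thr in (thr,thr-15,thr+15):
    cs,_=rg(f,*b,thr)
    for c in cs:
        (e,ax,an)=cv2.fitEllipse(c.astype(np.float32)); print(n,thr,len(c),np.round(e,2),np.round(ax,2),np.round(an))
print("rest")
for n,f,b in(("top",t,(155,172,58,42)),("scene",s,(303,230,62,60))):
    cs,hh=rg(f,*b,100)
    c=max(cs,key=len).astype(np.float32)
    print(n,cv2.boxPoints(cv2.minAreaRect(c)).round(2).tolist())
    ap=cv2.approxPolyDP(c,1.5,True)[:,0]; print(ap.round(1).tolist())
E
```

```text
pestle
top 1 dir 0.97427016 -0.22538342 c 261.01743 210.26555 ext -22.593414 24.102406 ends [np.float32(239.00534), np.float32(215.35773)] [np.float32(284.4997), np.float32(204.83327)]
-22.6 -4.79 4.79 | -19.6 -5.39 5.22 | -16.6 -5.39 5.27 | -13.6 -5.33 5.33 | -10.6 -4.9 5.11 | -7.6 -2.72 2.6 | -4.6 -2.79 2.56 | -1.6 -2.79 2.64 | 1.4 -2.87 2.68 | 4.4 -2.71 2.68 | 7.4 -2.71 2.68 | 10.4 -2.79 2.78 | 13.4 -2.8 2.82 | 16.4 -2.69 2.76 | 19.4 -2.71 2.8 | 22.4 -2.39 2.52 | 
scene 1 dir 0.97050714 0.24107239 c 268.68906 207.74316 ext -24.707169 23.011389 ends [np.float32(244.71057), np.float32(201.78694)] [np.float32(291.0218), np.float32(213.29057)]
-24.7 -2.26 2.11 | -21.7 -2.25 2.18 | -18.7 -2.25 2.24 | -15.7 -2.24 2.25 | -12.7 -2.3 2.31 | -9.7 -2.24 2.38 | -6.7 -2.23 2.44 | -3.7 -2.22 2.51 | -0.7 -2.22 2.51 | 2.3 -2.22 2.57 | 5.3 -3.72 3.25 | 8.3 -5.24 4.89 | 11.3 -5.29 5.01 | 14.3 -5.29 5.14 | 17.3 -5.23 5.14 | 20.3 -4.68 4.6 | 
rings
top 190 462 [313.32 169.38] [18.03 29.93] 18.0
top 190 54 [315.34 171.2 ] [3.72 5.  ] 41.0
top 175 420 [313.17 169.2 ] [19.19 29.67] 18.0
top 205 478 [313
[... 1280 characters left out ...]
48438], [308.1000061035156, 251.89999389648438], [341.6000061035156, 284.8999938964844], [359.8999938964844, 275.3999938964844], [359.8999938964844, 272.3999938964844], [347.1000061035156, 260.3999938964844], [351.8999938964844, 236.10000610351562], [348.1000061035156, 236.39999389648438], [345.3999938964844, 244.39999389648438], [336.1000061035156, 242.60000610351562], [337.1000061035156, 245.60000610351562], [343.6000061035156, 249.10000610351562], [342.3999938964844, 255.10000610351562], [331.3999938964844, 245.89999389648438], [331.8999938964844, 238.10000610351562], [328.6000061035156, 238.10000610351562], [326.8999938964844, 241.60000610351562], [323.6000061035156, 238.10000610351562]]
```

```bash
cat > m2.py <<'E'
from h import *
s,t=load("scene"),load("top")
def cont(f,x,y,w,h,thr):
    hh=cv2.resize(f["image"][y:y+h,x:x+w],None,fx=4,fy=4,interpolation=cv2.INTER_CUBIC)
    cs,_=cv2.findContours((hh.min(2)>thr).astype(np.uint8),cv2.RETR_CCOMP,cv2.CHAIN_APPROX_NONE)
    return [((c[:,0,:]+.5)/4-.5+[x,y]) for c in cs if len(c)>20]
def line(c,a,b,tol=1.5):
    a,b=np.array(a),np.array(b);d=b-a;L=np.linalg.norm(d);d=d/L
    u=(c-a)@d;v=(c-a)@np.array([-d[1],d[0]])
    k=(abs(v)<tol)&(u>.08*L)&(u<.92*L)
    vx,vy,x,y=cv2.fitLine(c[k].astype(np.float32),cv2.DIST_HUBER,0,.01,.01).ravel()
    return np.cross([x,y,1],[x+vx,y+vy,1])
def X(l,m): p=np.cross(l,m); return p[:2]/p[2]
# rest in top
c=max(cont(t,155,172,58,42,110),key=len)
E=[line(c,(166.4,179.4),(160.1,195.6)),line(c,(161.1,198.1),(197.4,209.9)),line(c,(200.6,209.1),(206.4,193.1)),line(c,(205.6,189.9),(180,182.4))]
C=np.array([onz(t,X(E[i],E[(i+1)%4]),.008) for i in range(4)])
print("rest corners",C.round(4).tolist(),"sides",[np.linalg.norm(C[i]-C[(i+1)%4]).round(4) for i in range(4)])
ctr=C.mean(0); ax=(C[0]+C[3]-C[1]-C[2]); ax=(C[0]+C[3]-C[2]-C[1])
hi=(C[0]+C[3])/2 # left short edge has corners X(E0,E1), X(E3,E0)
lo=(C[1]+C[2])/2
xd=(hi-lo)[:2];yaw=np.arctan2(xd[1],xd[0]);print("rest ctr",ctr,"yaw",yaw)
def rest(p):
    p=np.asarray(p);c_,s_=np.cos(yaw),np.sin(yaw)
    return np.array([ctr[0]+c_*p[0]-s_*p[1],ctr[1]+s_*p[0]+c_*p[1],p[2]])
print("seat",rest([-.055,0,.03]))
print("proj base corners scene",[proj(s,rest([a,b,.01])).round(1).tolist() for a in(.075,-.075) for b in(.035,-.035)])
print("fork tips tri",tri(t,(175.6,180.6),s,(351.3,236.2)),tri(t,(171.9,192.5),s,(337.5,243.7)))
# ring
for nm,ft,fs in (("t",(315.2,171.1),(201.4,172.45)),("outer",(315,171),(202,172.3))):
    print("ring",nm,tri(t,ft,s,fs))
# pestle
print("tail",tri(t,(284.5,204.8),s,(244.7,201.8)))
print("tip",tri(t,(239,215.36),s,(291,213.3)))
a=onz(t,(284.5,204.83),.008);b=onz(t,(239,215.36),.02);print(a,b,np.linalg.norm(b-a))
E
python3 m2.py
```

```text
rest corners [[0.4876, 0.3796, 0.008], [0.4468, 0.2314, 0.008], [0.5192, 0.2113, 0.008], [0.561, 0.3595, 0.008]] sides [np.float64(0.1537), np.float64(0.0752), np.float64(0.1539), np.float64(0.0761)]
rest ctr [0.50363344 0.29545203 0.008     ] yaw 1.2992506441583624
seat [0.48888129 0.24246737 0.03      ]
proj base corners scene [[360.8, 272.9], [342.2, 284.2], [324.8, 239.9], [306.9, 249.3]]
fork tips tri (array([0.51823838, 0.31736196, 0.14131181]), np.float64(0.03547801340992064)) (array([0.49989635, 0.31001671, 0.08727724]), np.float64(0.025316177340848317))
ring t (array([ 0.57588602, -0.16710813,  0.14051994]), np.float64(0.0014458653225544664))
ring outer (array([ 0.57541575, -0.16572037,  0.14170153]), np.float64(0.002910008154881683))
tail (array([ 0.47799688, -0.07376744,  0.00719601]), np.float64(0.0015592359115708394))
tip (array([0.43167483, 0.08883352, 0.02026243]), np.float64(0.0011952956265909589))
[ 0.47823526 -0.07435159  0.008     ] [0.43202881 0.08834032 0.02      ] 0.16955144969391198
```

```bash
cat >> m2.py <<'E'
print("tips swapped",tri(t,(171.9,192.5),s,(351.3,236.2)),tri(t,(175.6,180.6),s,(337.5,243.7)))
E
python3 m2.py | tail -1
cat > st.py <<'E'
from h import *
from rig import monitor
import json
def state(log=True):
    x=monitor.read_state()
    M=rot(x["orientation"]).as_matrix()
    if log: open("log.jsonl","a").write(json.dumps([list(map(float,x["joint_positions"])),list(map(float,x["ee_pos"])),list(map(float,x["orientation"]))])+"\n")
    return x,M
def plan(pos,xdir_z,ydir):
    """delta from present pose to pos with tool y=ydir, tool z=xdir_z; prints rotvec (tool) and shift (tool)"""
    x,M=state()
    y=np.array(ydir,float);y/=np.linalg.norm(y)
    best=None
    for sg in(1,-1):
        z=sg*np.array(xdir_z,float);z-=y*(z@y);z/=np.linalg.norm(z)
        T=np.stack([np.cross(y,z),y,z],1)
        rv=R.from_matrix(M.T@T).as_rotvec()
        d=M.T@(np.array(pos)-x["ee_pos"])
        print("t %.2f"%x["time"],"sg",sg,"rotvec",rv.round(3),"|%.3f|"%np.linalg.norm(rv),"shift",d.round(4),"|%.4f|"%np.linalg.norm(d),"world",(np.array(pos)-x["ee_pos"]).round(4))
    print("q",x["joint_positions"].round(3),"F",x["force"].round(2),"open",round(x["opening"],4),"ee",x["ee_pos"].round(4))
    print("M",M.round(3).tolist())
E
python3 - <<'E'
from st import *
tail=np.array([.4771,-.0705,.008]);tip=np.array([.4320,.0883,.020])
u=(tip-tail)[:2];u/=np.linalg.norm(u);th=np.radians(4.3)
ax=np.array([u[0]*np.cos(th),u[1]*np.cos(th),np.sin(th)])
o=tail+ax*.08;print("axis",ax,"origin",o)
side=np.cross([0,0,1],ax)
plan([o[0],o[1],.12],side,[0,0,-1])
E
```

```text
tips swapped (array([0.48709259, 0.31966783, 0.11585984]), np.float64(0.009059431533544852)) (array([0.53072448, 0.30795106, 0.11299405]), np.float64(0.0028544318993913255))
axis [-0.27243163  0.95924929  0.07497873] origin [0.45530547 0.00623994 0.0139983 ]
t 0.10 sg 1 rotvec [2.000e-03 1.544e+00 1.000e-03] |1.544| shift [-0.4425  0.1336 -0.5176] |0.6940| world [ 0.3008  0.6112 -0.1324]
t 0.10 sg -1 rotvec [ 1.000e-03 -1.598e+00 -2.000e-03] |1.598| shift [-0.4425  0.1336 -0.5176] |0.6940| world [ 0.3008  0.6112 -0.1324]
q [-1.499  0.528  1.434  0.     1.181 -0.179] F [-0.09  0.63 -0.59] open 0.0856 ee [ 0.1545 -0.605   0.2524]
M [[-0.969, -0.0, 0.247], [-0.247, 0.002, -0.969], [-0.0, -1.0, -0.002]]
```

{"fn": "step_arm", "kwargs": {
  "moves": [0,-0.08,0,-0.05,0,-0.009,0,0,-0.08,0,-0.05,0,-0.009,0,0,-0.08,0,-0.05,0,-0.009,0,0,-0.08,0,-0.05,0,-0.009,0,0,-0.08,0,-0.05,0,-0.009,0,0,-0.08,0,-0.05,0,-0.009,0,0,-0.08,0,-0.05,0,-0.009,0,0,-0.08,0,-0.05,0,-0.009,0]
}}

```text
time: 0.9
ee_pos: [0.452, -0.3516, 0.2481]
orientation: [0.308, -0.308, 0.637, -0.636]
force: [0.5, 0.5, -0.7]
opening: 0.0427
```

```bash
cat > p1.py <<'E'
from st import *
plan([.4553,.0062,.12],[-.962,-.273,0],[0,0,-1])
E
python3 p1.py
```

```text
t 0.90 sg 1 rotvec [2.000e-03 2.195e+00 2.000e-03] |2.195| shift [-0.2825  0.1287 -0.2192] |0.3801| world [ 0.0033  0.3578 -0.1281]
t 0.90 sg -1 rotvec [ 0.002 -0.946 -0.001] |0.946| shift [-0.2825  0.1287 -0.2192] |0.3801| world [ 0.0033  0.3578 -0.1281]
q [-0.856  0.464  1.57  -0.     1.11  -0.186] F [ 0.52  0.53 -0.69] open 0.0427 ee [ 0.452  -0.3516  0.2481]
M [[-0.621, -0.002, 0.784], [-0.784, 0.002, -0.621], [-0.0, -1.0, -0.002]]
```

{"fn": "step_arm", "kwargs": {
  "moves": [0,-0.115,0,-0.05,0,-0.015,0,0,-0.115,0,-0.05,0,-0.015,0,0,-0.115,0,-0.05,0,-0.015,0,0,-0.115,0,-0.05,0,-0.015,0,0,-0.115,0,-0.045,0,-0.012,0,0,-0.115,0,-0.045,0.01,-0.01,0,0,-0.115,0,-0.04,0.01,-0.01,0,0,-0.115,0,-0.035,0.01,-0.01,0]
}}

```text
time: 1.7
ee_pos: [0.4562, 0.0148, 0.217]
orientation: [0.569, -0.566, 0.421, -0.423]
force: [-0.2, 0.5, 0.1]
opening: 0.0429
```

```bash
python3 p1.py; python3 - <<'E'
from h import *
from rig import cams
for n in("scene","top"):
    f=cams.grab_frame(n); np.savez(f"{n}1.npz",**f)
    cv2.imwrite(f"pics/{n}1.png",cv2.cvtColor(f["image"],cv2.COLOR_RGB2BGR))
E
```

```text
t 1.70 sg 1 rotvec [ 1.000e-03 -3.126e+00  9.000e-03] |3.126| shift [ 0.008   0.097  -0.0039] |0.0974| world [-0.0009 -0.0086 -0.097 ]
t 1.70 sg -1 rotvec [-0.005  0.016  0.   ] |0.016| shift [ 0.008   0.097  -0.0039] |0.0974| world [-0.0009 -0.0086 -0.097 ]
q [-0.215  0.358  1.886  0.003  0.893 -0.508] F [-0.16  0.45  0.1 ] open 0.0429 ee [0.4562 0.0148 0.217 ]
M [[0.288, 0.005, 0.958], [-0.958, 0.001, 0.288], [0.0, -1.0, 0.005]]
```

View pics/scene1.png

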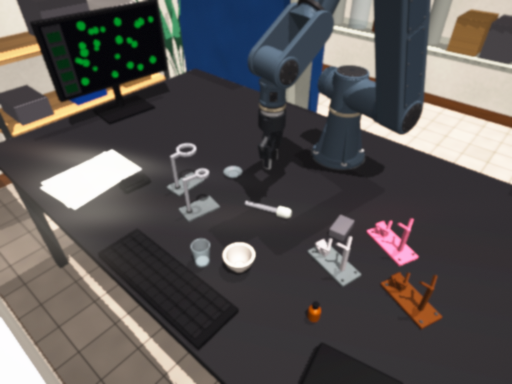

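The arm hovers with the fingers at about (270,160). I'll check that this agrees with the projected TCP, then descend.

```bash
python3 - <<'E'
from st import *
f=load("scene",1);x,M=state(0)
tp=x["ee_pos"]+M[:,1]*.022
print(proj(f,x["ee_pos"]),proj(f,tp), proj(f,tp+M[:,2]*.021),proj(f,tp-M[:,2]*.021))
crop("s",f,235,95,80,80,7,"pics/s1g.png")
E
```

```text
[271.64788264 157.55533049] [271.46830833 163.64930229] [268.75727503 167.34956576] [274.10951405 160.04434582]
```

View pics/s1g.png

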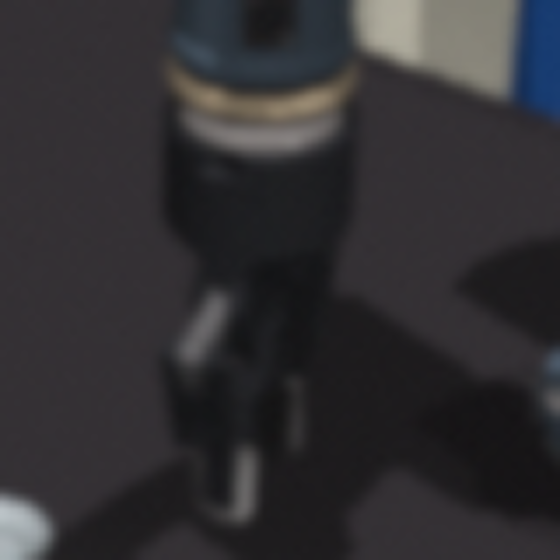

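{"fn": "step_arm", "kwargs": {
  "moves": [0,0.016,0,0.008,0.04,-0.004,0,0,0,0,0,0.04,0,0]
}}

```text
time: 2.0
ee_pos: [0.4549, 0.0084, 0.1384]
orientation: [0.567, -0.562, 0.422, -0.429]
force: [0.5, -0.4, -0.4]
opening: 0.043
```

```bash
sed -i 's/,.12\]/,.026]/' p1.py; python3 p1.py
```

```text
t 2.00 sg 1 rotvec [ 0.005 -3.139  0.018] |3.139| shift [ 0.0018  0.1124 -0.0015] |0.1124| world [ 0.0004 -0.0022 -0.1124]
t 2.00 sg -1 rotvec [-0.011  0.002  0.003] |0.012| shift [ 0.0018  0.1124 -0.0015] |0.1124| world [ 0.0004 -0.0022 -0.1124]
q [-0.23   0.5    1.966  0.004  0.664 -0.512] F [ 0.52 -0.4  -0.35] open 0.043 ee [0.4549 0.0084 0.1384]
M [[0.275, 0.012, 0.961], [-0.961, -0.0, 0.275], [0.003, -1.0, 0.011]]
```

{"fn": "step_arm", "kwargs": {
  "moves": [-0.011,0,0,0.002,0.04,-0.001,0,0,0,0,0,0.04,0,0,0,0,0,0,0.022,0,0,0,0,0,0,0.004,0,0],
  "grip_force": 60
}}

```text
time: 2.4
ee_pos: [0.4566, 0.0035, 0.0256]
orientation: [-0.563, 0.565, -0.426, 0.428]
force: [0.5, -1.2, 0.4]
opening: 0.0426
```

```bash
python3 p1.py;python3 - <<'E'
from h import *
from rig import cams
f=cams.grab_frame("scene"); np.savez(f"scene2.npz",**f)
crop("s",f,225,165,85,65,8,"pics/s2.png")
E
```

```text
t 2.40 sg 1 rotvec [-6.000e-03  3.139e+00  1.000e-03] |3.139| shift [-0.0029 -0.0004 -0.0005] |0.0030| world [-0.0013  0.0027  0.0004]
t 2.40 sg -1 rotvec [ 0.001 -0.002  0.004] |0.004| shift [-0.0029 -0.0004 -0.0005] |0.0030| world [-0.0013  0.0027  0.0004]
q [-0.236  0.746  2.005 -0.009  0.389 -0.501] F [ 0.46 -1.17  0.42] open 0.0426 ee [0.4566 0.0035 0.0256]
M [[0.271, 0.0, 0.963], [-0.963, -0.004, 0.271], [0.004, -1.0, -0.001]]
```

View pics/s2.png

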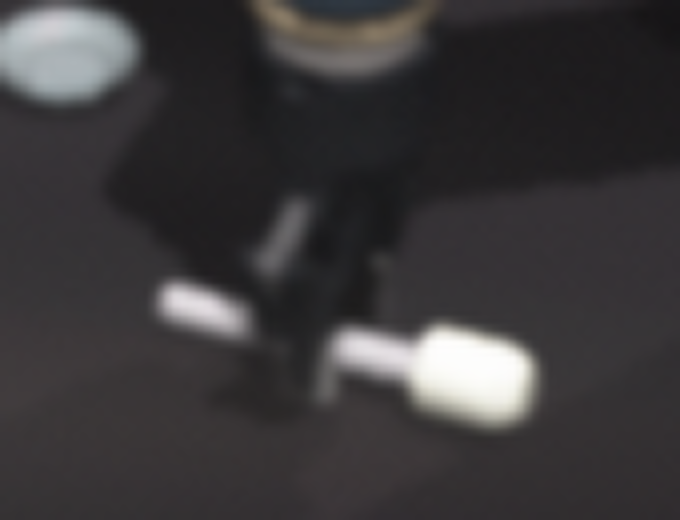

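The fingers straddle the handle near its middle. I'll raise 3 mm, because the pads swing forward as they close, and then close.

{"fn": "step_arm", "kwargs": {
  "moves": [0,0,0,-0.002,-0.003,0,0,0,0,0,0,0,0,0.4,0,0,0,0,0,0,1,0,0,0,0,0,0,1,0,0,0,0,0,0,1,0,0,0,0,0,0,1],
  "grip_force": 60
}}

```text
time: 3.05
ee_pos: [0.4594, 0.0045, 0.034]
orientation: [0.564, -0.563, 0.423, -0.431]
force: [1.1, 0.3, -0.8]
opening: 0.0128
```

```bash
python3 p1.py
```

```text
t 3.05 sg 1 rotvec [-0.014  3.138 -0.013] |3.139| shift [-0.0028  0.008  -0.0036] |0.0092| world [-0.0041  0.0017 -0.008 ]
t 3.05 sg -1 rotvec [-0.008 -0.003  0.009] |0.012| shift [-0.0028  0.008  -0.0036] |0.0092| world [-0.0041  0.0017 -0.008 ]
q [-0.232  0.727  2.003 -0.009  0.4   -0.497] F [ 1.05  0.27 -0.83] open 0.0128 ee [0.4594 0.0045 0.034 ]
M [[0.27, 0.01, 0.963], [-0.963, -0.006, 0.27], [0.009, -1.0, 0.008]]
```

```bash
python3 - <<'E'
from h import *
from rig import cams,monitor
f=cams.grab_frame("scene"); np.savez(f"scene3.npz",**f)
crop("s",f,225,165,85,65,8,"pics/s3.png")
x=monitor.read_state();print(x["opening"],x["ee_pos"],x["force"],x["joint_velocities"].round(3))
E
```

```text
0.013333868315246862 [0.45939898 0.00454285 0.03398417] [-0.28407407 -0.22097586 -1.31171918] [-0.     0.007  0.    -0.    -0.001  0.   ]
```

View pics/s3.png

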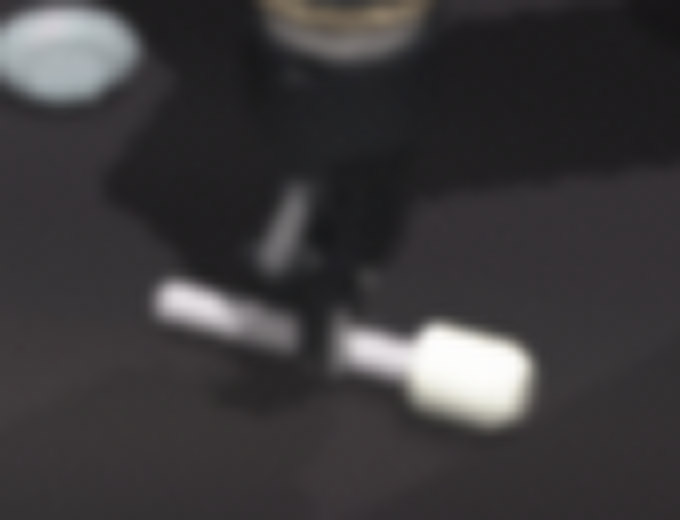

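```bash
python3 - <<'E'
from h import *
f=load("scene",3)
for z in (.0,.006,.012,.018): print(z,((proj(f,[.459+.008,.0045+.002,z])-[225,165]+.5)*8-.5).round(0))
f=load("scene",2)
for z in (-.004,0,.004): print(z,((proj(f,[.4566+.021,.0035+.006,z])-[225,165]+.5)*8-.5).round(0))
E
```

```text
0.0 [319. 380.]
0.006 [319. 370.]
0.012 [319. 359.]
0.018 [319. 348.]
-0.004 [307. 404.]
0 [308. 396.]
0.004 [308. 389.]
```

{"fn": "step_arm", "kwargs": {
  "moves": [0,0,0,0,0,0,0,0,0,0,0,0,0,0,0,0,0,0,0.004,0,0,0,0,0,0,0,0,0],
  "grip_force": 20
}}

```text
time: 3.5
ee_pos: [0.4597, 0.0045, 0.03]
orientation: [0.564, -0.563, 0.423, -0.432]
force: [-0.7, 0.1, -0.6]
opening: 0.0424
```

```bash
python3 p1.py
```

```text
t 3.50 sg 1 rotvec [-0.014  3.139 -0.014] |3.139| shift [-0.0029  0.0039 -0.0038] |0.0061| world [-0.0044  0.0017 -0.004 ]
t 3.50 sg -1 rotvec [-0.009 -0.003  0.009] |0.013| shift [-0.0029  0.0039 -0.0038] |0.0061| world [-0.0044  0.0017 -0.004 ]
q [-0.232  0.736  2.004 -0.009  0.39  -0.497] F [-0.66  0.09 -0.64] open 0.0424 ee [0.4597 0.0045 0.03  ]
M [[0.27, 0.011, 0.963], [-0.963, -0.006, 0.27], [0.009, -1.0, 0.009]]
```

{"fn": "step_arm", "kwargs": {
  "moves": [-0.009,0,0.009,-0.003,0.004,-0.004,0,0,0,0,0,0,0,0.5,0,0,0,0,0,0,0.5,0,0,0,0,0,0,0.5],
  "grip_force": 20
}}

```text
time: 3.9
ee_pos: [0.4543, 0.0065, 0.025]
orientation: [-0.563, 0.564, -0.428, 0.426]
force: [0.1, 0.6, -0.0]
opening: 0.0212
```

```bash
python3 p1.py
```

```text
t 3.90 sg 1 rotvec [2.000e-03 3.138e+00 3.000e-03] |3.138| shift [ 0.0005 -0.001   0.0008] |0.0014| world [ 0.001  -0.0003  0.001 ]
t 3.90 sg -1 rotvec [ 0.002 -0.003 -0.001] |0.004| shift [ 0.0005 -0.001   0.0008] |0.0014| world [ 0.001  -0.0003  0.001 ]
q [-2.330e-01  7.470e-01  2.009e+00  1.000e-03  3.880e-01 -5.070e-01] F [ 0.07  0.59 -0.03] open 0.0212 ee [0.4543 0.0065 0.025 ]
M [[0.27, -0.002, 0.963], [-0.963, 0.001, 0.27], [-0.001, -1.0, -0.002]]
```

No bench contact at z = 0.025, so I'll close gently.

{"fn": "step_arm", "kwargs": {
  "moves": [0,0,0,0,0,0,1,0,0,0,0,0,0,1,0,0,0,0,0,0,1],
  "grip_force": 20
}}

```text
time: 4.2
ee_pos: [0.4544, 0.0065, 0.0251]
orientation: [-0.563, 0.564, -0.428, 0.427]
force: [-0.2, 0.4, -1.2]
opening: 0.015
```

```bash
python3 p1.py
```

```text
t 4.20 sg 1 rotvec [2.000e-03 3.138e+00 3.000e-03] |3.138| shift [ 0.0005 -0.0009  0.0008] |0.0013| world [ 0.0009 -0.0003  0.0009]
t 4.20 sg -1 rotvec [ 0.002 -0.003 -0.001] |0.004| shift [ 0.0005 -0.0009  0.0008] |0.0013| world [ 0.0009 -0.0003  0.0009]
q [-2.330e-01  7.470e-01  2.009e+00  1.000e-03  3.880e-01 -5.070e-01] F [-0.16  0.41 -1.2 ] open 0.015 ee [0.4544 0.0065 0.0251]
M [[0.27, -0.002, 0.963], [-0.963, 0.001, 0.27], [-0.001, -1.0, -0.002]]
```

{"fn": "step_arm", "kwargs": {
  "moves": [0,0,0,0,0,0,1,0,0,0,0,0,0,1,0,0,0,0,-0.03,0,1,0,0,0,0,-0.04,0,1,0,0,0,0,-0.04,0,1,0,0,0,0,0,0,1],
  "grip_force": 50
}}

```text
time: 4.8
ee_pos: [0.4539, 0.0064, 0.1365]
orientation: [-0.562, 0.565, -0.43, 0.425]
force: [1.0, -1.3, -1.1]
opening: 0.0141
```

```bash
python3 p1.py;cat > snap.py <<'E'
import sys
from h import *
from rig import cams
i=sys.argv[1]
for n in sys.argv[2:]:
    f=cams.grab_frame(n); np.savez(f"{n}{i}.npz",**f)
    im=cv2.cvtColor(f["image"],cv2.COLOR_RGB2BGR); cv2.imwrite(f"pics/{n}{i}.png",im)
E
python3 snap.py 4 scene top; python3 -c "
from h import *
crop('',load('scene',4),215,130,110,85,6,'pics/s4c.png')"
```

```text
t 4.80 sg 1 rotvec [0.006 3.138 0.011] |3.138| shift [0.001  0.1105 0.002 ] |0.1105| world [ 0.0014 -0.0002 -0.1105]
t 4.80 sg -1 rotvec [ 0.007 -0.003 -0.004] |0.009| shift [0.001  0.1105 0.002 ] |0.1105| world [ 0.0014 -0.0002 -0.1105]
q [-0.233  0.508  1.957  0.     0.685 -0.507] F [ 1.01 -1.3  -1.08] open 0.0141 ee [0.4539 0.0064 0.1365]
M [[0.27, -0.008, 0.963], [-0.963, 0.002, 0.27], [-0.004, -1.0, -0.007]]
```

View pics/s4c.png

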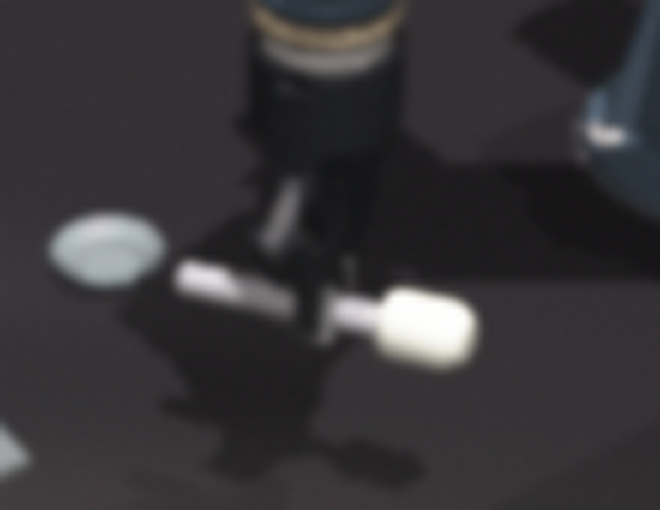

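Lifted and held, with the head at about (287,184) and the tail at about (246,176). Next I'll measure the held pose by casting rays onto the jaws' mid-plane, and fit the arm kinematics from the logged readings.

```bash
cat > held.py <<'E'
from st import *
import sys
i=int(sys.argv[1]);s=load("scene",i)
x,M=state()
# bright mask near projected tcp
c0=proj(s,x["ee_pos"]+.011*M[:,1]).astype(int)
im=s["image"];B=45
x0,y0=c0-B
hh=cv2.resize(im[y0:y0+2*B,x0:x0+2*B],None,fx=4,fy=4,interpolation=cv2.INTER_CUBIC)
hsv=cv2.cvtColor(hh,cv2.COLOR_RGB2HSV)
m=((hh.min(2)>135)).astype(np.uint8)
n,lab,stt,cen=cv2.connectedComponentsWithStats(m)
o=x["ee_pos"]
for k in range(1,n):
    if stt[k,4]<80: continue
    ys,xs=np.nonzero(lab==k); px=np.stack([xs,ys],1)/4+[x0,y0]
    P=[]
    for p in px[::7]:
        e,d=ray(s,p); P.append(M.T@(e+d*(((o-e)@M[:,2])/(d@M[:,2]))-o))
    P=np.array(P)
    print("area",stt[k,4],"px",px.mean(0).round(1),"tool x",P[:,0].min().round(4),P[:,0].max().round(4),"y",P[:,1].min().round(4),P[:,1].max().round(4),"cen",P.mean(0).round(4))
E
python3 held.py 4
cat > kin.py <<'E'
from h import *
import json
from scipy.optimize import least_squares
def fk(q,p):
    h,d,a1,L2,L3,e3,Lt=p
    Rz=lambda a:R.from_euler('z',a); Ry=lambda a:R.from_euler('y',a)
    A=Rz(q[0]); pos=np.array([0,0,h])+A.apply([a1,d,0])
    B=A*Ry(q[1]); pos=pos+B.apply([0,0,L2])
    C=B*Ry(q[2]); pos=pos+C.apply([e3,0,L3])
    D=C*Rz(q[3])*Ry(q[4])*Rz(q[5]); pos=pos+D.apply([0,0,Lt])
    return pos,D
if __name__=="__main__":
    L=[json.loads(l) for l in open("log.jsonl")]
    def res(p): return np.concatenate([fk(q,p)[0]-e for q,e,o in L])
    r=least_squares(res,[.35,.1,0,.4,.35,0,.25],bounds=([0,-.4,-.01,.1,.1,-.01,.05],[.8,.4,.01,.9,.9,.01,.5])); print(r.x.round(4),abs(r.fun).max())
    # tool offset rot
    for q,e,o in L[::3]:
        print((fk(q,r.x)[1].inv()*rot(np.array(o))).as_matrix().round(2).tolist())
    np.save("kin.npy",r.x)
E
python3 kin.py
```

```text
area 2168 px [232.6 171.2] tool x 0.0966 0.1604 y -0.0098 0.0363 cen [0.1282 0.012  0.    ]
area 653 px [249.7 176.7] tool x 0.0467 0.0816 y 0.0048 0.0236 cen [0.0649 0.0145 0.    ]
area 3137 px [283.8 183.8] tool x -0.0848 -0.0067 y -0.018 0.0266 cen [-0.0521  0.005   0.    ]
[0.1989 0.1109 0.01   0.4398 0.3787 0.01   0.1485] 0.0366587473841965
[[-0.0, -0.0, -1.0], [-1.0, 0.0, 0.0], [0.0, 1.0, -0.0]]
[[-0.0, -0.0, -1.0], [-1.0, 0.0, 0.0], [0.0, 1.0, -0.0]]
[[-0.0, -0.0, -1.0], [-1.0, 0.0, 0.0], [0.0, 1.0, -0.0]]
[[-0.0, -0.0, -1.0], [-1.0, 0.0, 0.0], [0.0, 1.0, -0.0]]
```

```bash
python3 - <<'E'
from kin import *
L=[json.loads(l) for l in open("log.jsonl")]
def res(p): return np.concatenate([fk(q,p)[0]-e for q,e,o in L])
for x0 in ([.35,.1,0,.4,.35,0,.25],):
    r=least_squares(res,x0); print(r.x.round(4),abs(r.fun).max())
np.save("kin.npy",r.x)
E
cat > place.py <<'E'
from st import *
import sys
yaw=1.299; seat=np.array([.4889,.2425,.030]); xr=np.array([np.cos(yaw),np.sin(yaw),0]);Z=np.array([0,0,1.])
A=(xr+Z)/2**.5; N=(-xr+Z)/2**.5; S=np.cross(xr,-Z)  # horizontal side
def tcp_for(tail_w,A,zd,a=(-.9968,-.080,0),tail=(.0794,.0165,0)):
    a=np.array(a)/np.linalg.norm(a); b=np.cross([0,0,1],a)
    W=np.stack([A,np.cross(zd,A),zd],1)@np.stack([a,b,[0,0,1.]],1).T
    return tail_w-W@np.array(tail),W
def delta(pos,W):
    x,M=state()
    rv=R.from_matrix(M.T@W).as_rotvec(); d=M.T@(pos-x["ee_pos"])
    print("t %.2f"%x["time"],"rv",rv.round(3),"|%.3f|"%np.linalg.norm(rv),"shift",d.round(4),"world",(pos-x["ee_pos"]).round(4),"F",x["force"].round(1),"op",round(x["opening"],4))
    print("target",pos.round(4),"ee",x["ee_pos"].round(4),"q",x["joint_positions"].round(2))
if __name__=="__main__":
    up=float(sys.argv[1]); al=float(sys.argv[2])
    x,M=state(0)
    zd=np.cross(xr,Z); zd=zd if zd@M[:,2]>0 else -zd
    p,W=tcp_for(seat+A*al+N*up,A,zd); print("tool y",W[:,1].round(3),"x",W[:,0].round(3)); delta(p,W)
E
python3 place.py .08 .005
```

```text
[0.2742 0.111  0.     0.588  0.3917 0.1141 0.2747] 6.509398020604351e-10
tool y [ 0.174  0.624 -0.761] x [-0.204 -0.733 -0.648]
t 4.90 rv [0.206 0.516 0.684] |0.881| shift [-0.2142 -0.0204  0.0975] world [0.0365 0.2325 0.0208] F [ 0.5 -0.2 -1.3] op 0.0142
target [0.488  0.2393 0.1541] ee [0.4516 0.0068 0.1334] q [-0.23  0.51  1.96  0.    0.68 -0.51]
```

{"fn": "step_arm", "kwargs": {
  "moves": [0,0,0,0,-0.04,0,1,0,0,0,0,-0.04,0,1,0.034,0.086,0.114,0,0,0,1,0.034,0.086,0.114,0,0,0,1,0.034,0.086,0.114,0,0,0,1,0.034,0.086,0.114,0,0,0,1,0.034,0.086,0.114,0,0,0,1,0.034,0.086,0.114,0,0,0,1]
}}

```text
time: 5.7
ee_pos: [0.4488, 0.0097, 0.2043]
orientation: [0.589, -0.202, 0.688, -0.373]
force: [-0.5, 0.3, -1.4]
opening: 0.0142
```

```bash
python3 place.py .08 .005; python3 - <<'E'
from kin import *
L=[json.loads(l) for l in open("log.jsonl")]
def res(p): return np.concatenate([fk(q,p)[0]-e for q,e,o in L])
r=least_squares(res,[.35,.1,0,.4,.35,0,.25]); print(r.x.round(4),abs(r.fun).max())
np.save("kin.npy",r.x)
E
```

```text
tool y [ 0.174  0.624 -0.761] x [-0.204 -0.733 -0.648]
t 5.70 rv [ 0.017 -0.024 -0.015] |0.033| shift [-0.1405  0.191  -0.0241] world [ 0.0393  0.2297 -0.0501] F [-0.5  0.3 -1.4] op 0.0142
target [0.488  0.2393 0.1541] ee [0.4488 0.0097 0.2043] q [-0.65  0.49  2.    0.75  1.11 -0.86]
[0.2742 0.111  0.     0.588  0.3917 0.1141 0.2747] 5.386138202112534e-10
```

{"fn": "step_arm", "kwargs": {
  "moves": [0.004,-0.006,-0.004,-0.028,0.038,-0.005,1,0.004,-0.006,-0.004,-0.028,0.038,-0.005,1,0.004,-0.006,-0.003,-0.028,0.038,-0.005,1,0.004,-0.006,-0.003,-0.028,0.038,-0.005,1,0,0,0,-0.028,0.038,-0.004,1,0,0,0,0,0,0,1]
}}

```text
time: 6.3
ee_pos: [0.4932, 0.2275, 0.1348]
orientation: [0.579, -0.2, 0.687, -0.391]
force: [-0.1, -0.7, -1.0]
opening: 0.0142
```

```bash
python3 place.py .08 .005; python3 snap.py 5 scene top; python3 -c "
from h import *
crop('',load('scene',5),270,170,110,90,6,'pics/s5c.png')
crop('',load('top',5),150,160,80,70,8,'pics/t5c.png')"; python3 held.py 5
```

```text
tool y [ 0.174  0.624 -0.761] x [-0.204 -0.733 -0.648]
t 6.30 rv [-0.007 -0.046  0.012] |0.048| shift [-0.0197 -0.0086 -0.009 ] world [-0.0052  0.0118  0.0194] F [-0.1 -0.7 -1. ] op 0.0142
target [0.488  0.2393 0.1541] ee [0.4932 0.2275 0.1348] q [-0.12  0.64  2.01  1.17  0.76 -0.79]
area 6034 px [338.6 222.1] tool x -0.1408 -0.0206 y -0.0137 0.0514 cen [-0.0816  0.0178 -0.    ]
area 437 px [320.2 219. ] tool x -0.0115 0.0062 y -0.0064 0.0248 cen [-0.0007  0.0093 -0.    ]
area 2130 px [346.3 248.6] tool x -0.1172 -0.0397 y 0.0556 0.139 cen [-0.0759  0.0922 -0.    ]
area 5695 px [325.8 252.6] tool x -0.0246 0.1108 y 0.0665 0.1527 cen [ 0.0314  0.1128 -0.    ]
area 504 px [339.8 258.8] tool x -0.0436 -0.0171 y 0.1133 0.1375 cen [-0.0301  0.1255 -0.    ]
```

View pics/s5c.png

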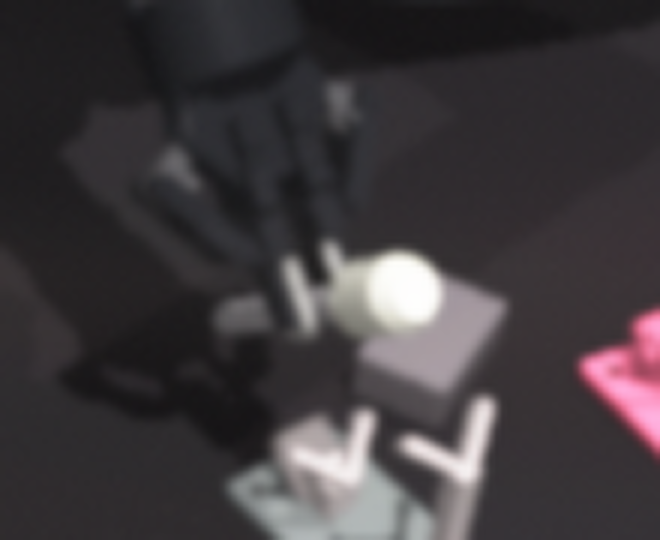

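View pics/t5c.png

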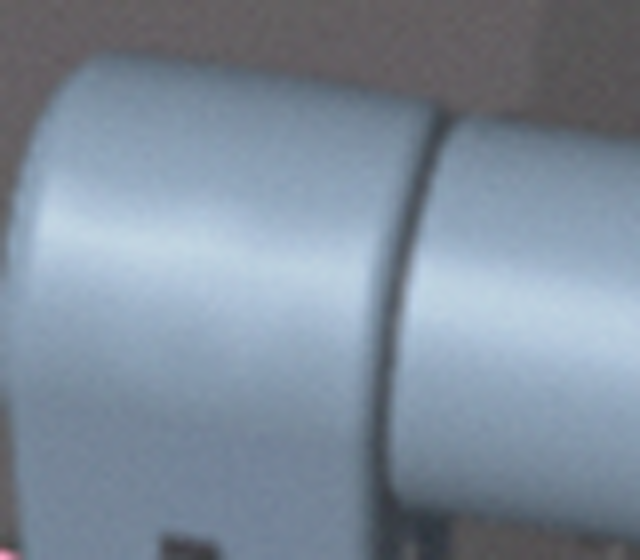

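The scene view shows the pestle held, with the head towards the camera at about (335,219) and the rest's forks below it at (328,246) and (348,245). The arm blocks the top view. I'll correct the pose and then descend along the slope's normal.

{"fn": "step_arm", "kwargs": {
  "moves": [-0.007,-0.046,0.012,-0.02,-0.009,-0.009,1,0,0,0,0,0,0,1]
}}

```text
time: 6.6
ee_pos: [0.4885, 0.2336, 0.1531]
orientation: [0.593, -0.206, 0.677, -0.384]
force: [0.1, -0.2, -1.1]
opening: 0.0138
```

```bash
python3 place.py .08 .005; python3 place.py 0 .005
```

```text
tool y [ 0.174  0.624 -0.761] x [-0.204 -0.733 -0.648]
t 6.60 rv [-0.003 -0.006  0.004] |0.008| shift [-0.0048  0.0027 -0.0021] world [-0.0005  0.0058  0.0011] F [ 0.1 -0.2 -1.1] op 0.0138
target [0.488  0.2393 0.1541] ee [0.4885 0.2336 0.1531] q [-0.11  0.6   2.01  1.14  0.77 -0.78]
tool y [ 0.174  0.624 -0.761] x [-0.204 -0.733 -0.648]
t 6.60 rv [-0.003 -0.006  0.004] |0.008| shift [-0.0116  0.0824 -0.0024] world [ 0.0147  0.0603 -0.0555] F [ 0.1 -0.2 -1.1] op 0.0138
target [0.5032 0.2938 0.0976] ee [0.4885 0.2336 0.1531] q [-0.11  0.6   2.01  1.14  0.77 -0.78]
```

{"fn": "step_arm", "kwargs": {
  "moves": [-0.003,-0.006,0.004,-0.005,0.005,-0.002,1,0,0,0,-0.003,0.03,0,1,0,0,0,-0.003,0.025,0,1,0,0,0,0,0,0,1]
}}

```text
time: 7.0
ee_pos: [0.5033, 0.2742, 0.1113]
orientation: [0.593, -0.203, 0.677, -0.387]
force: [-0.4, -0.2, -1.5]
opening: 0.014
```

```bash
python3 place.py 0 .005; python3 snap.py 6 scene; python3 -c "
from h import *
crop('',load('scene',6),290,190,80,80,7,'pics/s6c.png')"
```

```text
tool y [ 0.174  0.624 -0.761] x [-0.204 -0.733 -0.648]
t 7.00 rv [-0.011 -0.01   0.004] |0.015| shift [-0.0055  0.0226 -0.0057] world [-0.0001  0.0196 -0.0137] F [-0.4 -0.2 -1.5] op 0.014
target [0.5032 0.2938 0.0976] ee [0.5033 0.2742 0.1113] q [-0.01  0.7   1.98  1.28  0.7  -0.85]
```

View pics/s6c.png

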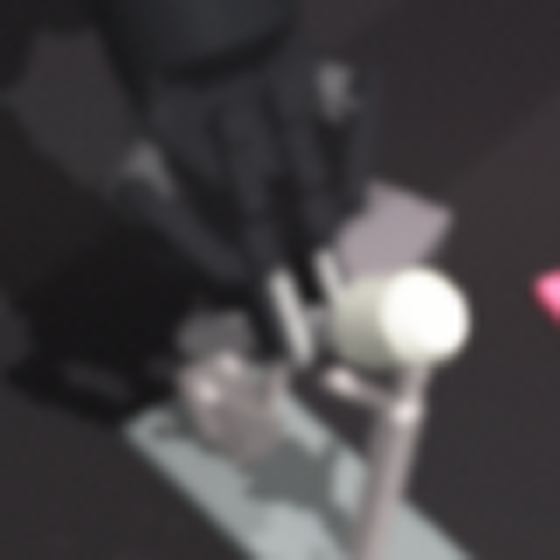

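```bash
python3 - <<'E'
from st import *
import place
f=load("scene",6);x,M=state(0)
a=np.array([-.9968,-.08,0]);tl=np.array([.0794,.0165,0])
for L in(0,.12,.154,.162): 
    P=x["ee_pos"]+M@(tl+a*L); print(L,P.round(4),((proj(f,P)-[290,190]+.5)*7-.5).round(0))
for sd in(-.0175,0,.0175):
  for s_ in(.108,.116):
    for n in (0,.012): 
      P=place.seat+place.A*s_+place.S*sd+place.N*n; print("fork",sd,s_,n,((proj(f,P)-[290,190]+.5)*7-.5).round(0))
E
python3 place.py 0 .010
```

```text
0 [0.4894 0.2255 0.0481] [191. 333.]
0.12 [0.5133 0.3073 0.1325] [362. 316.]
0.154 [0.5201 0.3305 0.1565] [418. 311.]
0.162 [0.5217 0.3359 0.1621] [432. 310.]
fork -0.0175 0.108 0 [343. 388.]
fork -0.0175 0.108 0.012 [331. 359.]
fork -0.0175 0.116 0 [356. 387.]
fork -0.0175 0.116 0.012 [344. 358.]
fork 0 0.108 0 [377. 370.]
fork 0 0.108 0.012 [365. 341.]
fork 0 0.116 0 [390. 369.]
fork 0 0.116 0.012 [378. 339.]
fork 0.0175 0.108 0 [411. 351.]
fork 0.0175 0.108 0.012 [399. 323.]
fork 0.0175 0.116 0 [424. 350.]
fork 0.0175 0.116 0.012 [412. 321.]
tool y [ 0.174  0.624 -0.761] x [-0.204 -0.733 -0.648]
t 7.05 rv [-0.011 -0.01   0.005] |0.016| shift [-0.0106  0.023  -0.006 ] world [ 0.0007  0.0237 -0.0108] F [ 0.  -0.2 -2.2] op 0.014
target [0.5042 0.2972 0.1011] ee [0.5034 0.2735 0.1119] q [-0.02  0.7   1.98  1.28  0.7  -0.85]
```

The predicted tip (432,310) matches the one seen (430,312). I'll descend the rest of the way gently.

{"fn": "step_arm", "kwargs": {
  "moves": [-0.011,-0.01,0.005,-0.01,0.012,-0.006,1,0,0,0,0,0,0,1]
}}

```text
time: 7.25
ee_pos: [0.5027, 0.2878, 0.1088]
orientation: [0.595, -0.206, 0.677, -0.382]
force: [0.9, -0.3, -1.6]
opening: 0.0143
```

```bash
python3 place.py 0 .010
```

```text
tool y [ 0.174  0.624 -0.761] x [-0.204 -0.733 -0.648]
t 7.25 rv [-0.002 -0.004  0.001] |0.004| shift [-0.0023  0.012  -0.0011] world [ 0.0015  0.0094 -0.0076] F [ 0.9 -0.3 -1.6] op 0.0143
target [0.5042 0.2972 0.1011] ee [0.5027 0.2878 0.1088] q [ 0.01  0.71  1.97  1.3   0.7  -0.85]
```

{"fn": "step_arm", "kwargs": {
  "moves": [0,0,0,-0.002,0.006,-0.001,1,0,0,0,0,0.004,0,1,0,0,0,0,0,0,1]
}}

```text
time: 7.55
ee_pos: [0.5051, 0.2935, 0.1027]
orientation: [0.594, -0.204, 0.677, -0.384]
force: [-0.6, 1.1, -1.8]
opening: 0.0142
```

```bash
python3 place.py 0 .010
```

```text
tool y [ 0.174  0.624 -0.761] x [-0.204 -0.733 -0.648]
t 7.55 rv [-0.006 -0.006  0.002] |0.009| shift [-0.0015  0.0034 -0.0019] world [-0.0009  0.0037 -0.0016] F [-0.6  1.1 -1.8] op 0.0142
target [0.5042 0.2972 0.1011] ee [0.5051 0.2935 0.1027] q [ 0.03  0.73  1.96  1.32  0.69 -0.86]
```

{"fn": "step_arm", "kwargs": {
  "moves": [-0.004,-0.005,0,-0.001,0.003,-0.002,1,0,0,0,0,0.002,0,1,0,0,0,0,0,0,1]
}}

```text
time: 7.85
ee_pos: [0.5056, 0.2958, 0.1014]
orientation: [0.596, -0.205, 0.675, -0.384]
force: [-0.3, 0.0, -0.8]
opening: 0.0143
```

```bash
python3 place.py 0 .010; python3 snap.py 7 scene; python3 -c "
from h import *
crop('',load('scene',7),290,190,80,80,7,'pics/s7c.png')"
```

```text
tool y [ 0.174  0.624 -0.761] x [-0.204 -0.733 -0.648]
t 7.85 rv [-0.008 -0.002  0.001] |0.008| shift [-0.0006  0.0009 -0.0018] world [-0.0014  0.0015 -0.0003] F [-0.3  0.  -0.8] op 0.0143
target [0.5042 0.2972 0.1011] ee [0.5056 0.2958 0.1014] q [ 0.03  0.73  1.96  1.33  0.69 -0.86]
```

View pics/s7c.png

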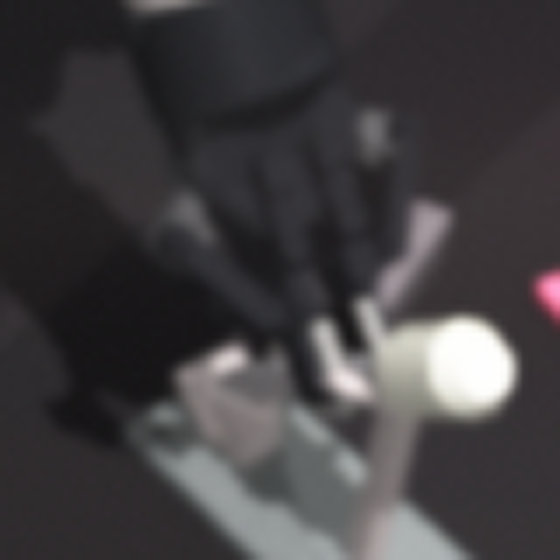

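{"fn": "step_arm", "kwargs": {
  "moves": [-0.006,0,0,0,0.002,-0.001,1,0,0,0,0,0.002,0,1,0,0,0,0,0.002,0,1,0,0,0,0,0,0,1]
}}

```text
time: 8.3
ee_pos: [0.5056, 0.2957, 0.1016]
orientation: [0.596, -0.204, 0.675, -0.384]
force: [-1.1, -0.9, -1.1]
opening: 0.0138
```

```bash
python3 place.py 0 .010; python3 - <<'E'
from place import *
f=load("scene",7)
print(((proj(f,seat+A*.172)-[290,190]+.5)*7-.5).round(0))
E
```

```text
tool y [ 0.174  0.624 -0.761] x [-0.204 -0.733 -0.648]
t 8.30 rv [-0.008 -0.003  0.001] |0.009| shift [-0.0005  0.0011 -0.0018] world [-0.0014  0.0016 -0.0005] F [-1.1 -0.9 -1.1] op 0.0138
target [0.5042 0.2972 0.1011] ee [0.5056 0.2957 0.1016] q [ 0.03  0.73  1.96  1.33  0.69 -0.87]
[486. 361.]
```

{"fn": "step_arm", "kwargs": {
  "moves": [0,0,0,0,0.005,-0.002,1]
}}

```text
time: 8.4
ee_pos: [0.5057, 0.2969, 0.1006]
orientation: [0.596, -0.202, 0.674, -0.386]
force: [-18.1, -54.7, 63.0]
opening: 0.0139
```

```bash
python3 place.py 0 .010;
```

```text
tool y [ 0.174  0.624 -0.761] x [-0.204 -0.733 -0.648]
t 8.40 rv [-0.014 -0.003  0.   ] |0.015| shift [-0.0003 -0.0005 -0.0015] world [-0.0015  0.0004  0.0005] F [-18.1 -54.7  63. ] op 0.0139
target [0.5042 0.2972 0.1011] ee [0.5057 0.2969 0.1006] q [ 0.03  0.73  1.97  1.35  0.68 -0.88]
```

That is firm contact along the slope normal, so the pestle is seated. I'll relax with zero rows, then open.

{"fn": "step_arm", "kwargs": {
  "moves": [0,0,0,0,-0.001,0,1,0,0,0,0,0,0,1,0,0,0,0,0,0,0.4,0,0,0,0,0,0,0.2,0,0,0,0,0,0,0,0,0,0,0,0,0,0]
}}

```text
time: 9.0
ee_pos: [0.506, 0.297, 0.1017]
orientation: [0.597, -0.201, 0.674, -0.386]
force: [-0.5, -0.3, 0.2]
opening: 0.0422
```

```bash
python3 place.py 0 .010; python3 snap.py 8 scene; python3 -c "
from h import *
crop('',load('scene',8),290,190,80,80,7,'pics/s8c.png')"
```

```text
tool y [ 0.174  0.624 -0.761] x [-0.204 -0.733 -0.648]
t 9.00 rv [-0.015 -0.003 -0.002] |0.015| shift [ 0.0006  0.0003 -0.0019] world [-0.0019  0.0003 -0.0006] F [-0.5 -0.3  0.2] op 0.0422
target [0.5042 0.2972 0.1011] ee [0.506  0.297  0.1017] q [ 0.03  0.73  1.97  1.35  0.68 -0.88]
```

View pics/s8c.png

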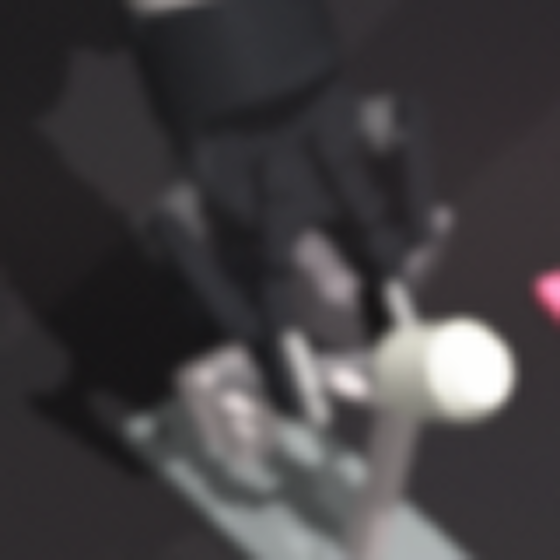

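The pestle stayed in the rest, with its tip still at crop (470,366) and the jaws clear on both sides. Retreating along the tool axis.

{"fn": "step_arm", "kwargs": {
  "moves": [0,0,0,0,0,0,0,0,0,0,0,0,0,0,0,0,0,0,0,0,0,0,0,0,0,-0.02,0,0,0,0,0,0,-0.04,0,0,0,0,0,0,-0.05,0,0,0,0,0,0,-0.05,0,0]
}}

```text
time: 9.75
ee_pos: [0.4731, 0.1979, 0.2213]
orientation: [0.594, -0.206, 0.677, -0.382]
force: [0.8, -0.3, 0.1]
opening: 0.0428
```

```bash
python3 place.py 0 .010; python3 snap.py 9 scene top; python3 -c "
from h import *
crop('',load('scene',9),290,190,80,80,7,'pics/s9c.png')
crop('',load('top',9),145,165,70,60,8,'pics/t9c.png')"
```

```text
tool y [ 0.174  0.624 -0.761] x [-0.204 -0.733 -0.648]
t 9.75 rv [-0.001 -0.005  0.002] |0.005| shift [-0.0015  0.159   0.0031] world [ 0.0311  0.0993 -0.1202] F [ 0.8 -0.3  0.1] op 0.0428
target [0.5042 0.2972 0.1011] ee [0.4731 0.1979 0.2213] q [-0.2   0.44  2.01  0.96  0.9  -0.63]
```

View pics/s9c.png

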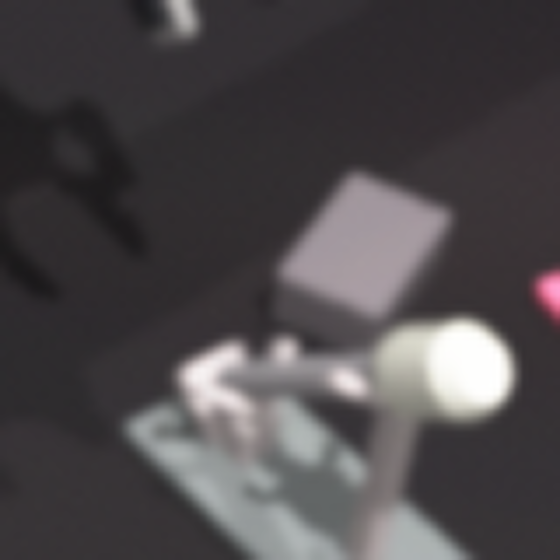

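View pics/t9c.png

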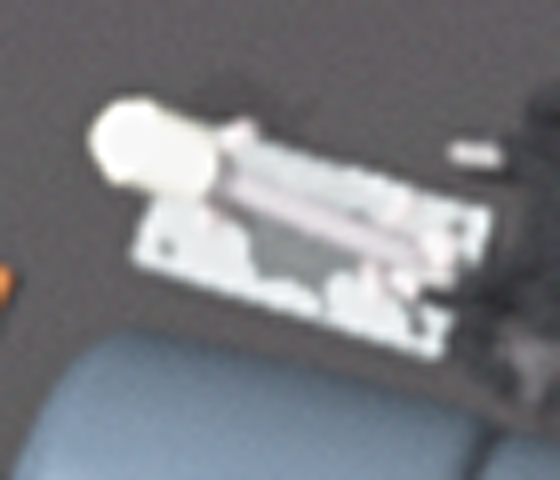

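The pestle lies in the rest with the head over the upper end: scene crop (445,368), top crop (155,148). The slide box has not moved. Next I'll measure the head from both views and work out the along-axis grasp.

```bash
cat > head.py <<'E'
from place import *
s,t=load("scene",9),load("top",9)
def hm(f,c,B,lo):
    x0,y0=np.array(c)-B
    hh=cv2.resize(f["image"][y0:y0+2*B,x0:x0+2*B],None,fx=4,fy=4,interpolation=cv2.INTER_CUBIC).astype(int)
    return hh,x0,y0
out=[]
for n,f,c in(("top",t,(164,183)),("scene",s,(353,242))):
    hh,x0,y0=hm(f,c,14,0)
    # head is yellowish-white: R-B>=4 & bright
    m=((hh[...,0]-hh[...,2]>6)&(hh.min(2)>110)).astype(np.uint8)
    m=cv2.morphologyEx(m,cv2.MORPH_CLOSE,np.ones((9,9)));m=cv2.morphologyEx(m,cv2.MORPH_OPEN,np.ones((15,15)))
    cs,_=cv2.findContours(m,cv2.RETR_EXTERNAL,cv2.CHAIN_APPROX_NONE);k=max(cs,key=cv2.contourArea)
    mo=cv2.moments(k);cen=(np.array([mo["m10"],mo["m01"]])/mo["m00"]+.5)/4-.5+[x0,y0]
    r=cv2.minAreaRect(k);print(n,cen,cv2.contourArea(k)/16,np.array(r[1])/4,r[2])
    out.append(cen)
    cv2.imwrite(f"pics/hm_{n}.png",np.hstack([hh[...,::-1].astype(np.uint8),cv2.merge([m*255]*3)])*1)
P,g=tri(t,out[0],s,out[1]);d=P-seat
print("head",P,g,"along",d@A,"side",d@S,"norm",d@N)
E
python3 head.py; python3 - <<'E'
from place import *
import json
L=[json.loads(l) for l in open("log.jsonl")]
# state at release
q,e,o=[l for l in L if abs(l[1][1]-.297)<.0006 and abs(l[1][2]-.1017)<.0006][-1]
M=rot(np.array(o)).as_matrix();e=np.array(e)
a=np.array([-.9968,-.08,0]);a/=np.linalg.norm(a)
tl=e+M@[.0794,.0165,0];d=tl-seat;print("tail by tool",tl,"al",d@A,"side",d@S,"n",d@N,"axis",M@a,A)
E
```

```text
tail by tool [0.49274374 0.24912724 0.0375798 ] al 0.010603532100092971 side -0.0019234682956681735 n 0.00011593052586437033 axis [0.19099988 0.67959759 0.70828396] [0.18983148 0.68114904 0.70710678]Traceback (most recent call last):
  File "head.py", line 13, in <module>
    cs,_=cv2.findContours(m,cv2.RETR_EXTERNAL,cv2.CHAIN_APPROX_NONE);k=max(cs,key=cv2.contourArea)
                                                                       ~~~^^^^^^^^^^^^^^^^^^^^^^^^
ValueError: max() iterable argument is empty
```

```bash
python3 - <<'E'
from h import *
t,s=load("top",9),load("scene",9)
print(t["image"][183,154:182].tolist()); print(s["image"][242,338:368].tolist())
E
```

```text
[[93, 93, 93], [102, 99, 101], [182, 183, 174], [255, 255, 255], [252, 252, 253], [248, 248, 248], [247, 247, 247], [247, 247, 247], [247, 247, 248], [247, 247, 247], [247, 246, 246], [246, 246, 245], [246, 246, 245], [246, 246, 245], [246, 246, 244], [246, 245, 242], [245, 245, 240], [236, 234, 229], [213, 211, 207], [227, 221, 222], [231, 227, 227], [223, 222, 224], [217, 220, 220], [203, 208, 208], [191, 198, 199], [174, 182, 183], [150, 153, 154], [119, 122, 124]]
[[181, 173, 176], [179, 172, 174], [165, 159, 162], [146, 141, 144], [137, 133, 134], [150, 147, 142], [172, 171, 161], [184, 182, 171], [187, 185, 174], [188, 186, 175], [188, 186, 175], [189, 187, 176], [202, 200, 190], [233, 232, 225], [248, 247, 243], [251, 251, 248], [252, 252, 249], [253, 253, 251], [254, 254, 253], [254, 254, 253], [254, 254, 253], [254, 254, 253], [254, 254, 253], [251, 250, 248], [220, 217, 210], [127, 123, 121], [67, 62, 64], [55, 50, 52], [55, 49, 52], [55, 50, 52]]
```

```bash
python3 - <<'E'
s=open("head.py").read()
s=s.replace("m=((hh[...,0]-hh[...,2]>6)&(hh.min(2)>110))","m=((hh.min(2)>225) if n=='top' else ((hh[...,0]-hh[...,2]>5)&(hh.min(2)>125))|(hh.min(2)>200))")
s=s.replace(".astype(np.uint8)\n    m=cv2",".astype(np.uint8)\n    m=cv2",1)
open("head.py","w").write(s)
E
python3 head.py; python3 -c "
import cv2,numpy as np
a=cv2.imread('pics/hm_top.png');b=cv2.imread('pics/hm_scene.png');cv2.imwrite('pics/hm.png',cv2.resize(np.vstack([a,b]),None,fx=2.5,fy=2.5))"
python3 - <<'E'
from place import *
s,t=load("scene",9),load("top",9)
for L in(.12,.137,.139,.154,.162): 
    P=seat+A*(L+.0106)-S*.0019; print(L,P.round(4),proj(t,P).round(1),proj(s,P).round(1))
E
```

```text
top [165.40114667 186.22487277] 159.65625 [24.13229179 12.61185169] 50.90614318847656
scene [352.39417793 242.18594595] 231.25 [13.5  22.75] 90.0
head [0.5083793  0.33850251 0.12234251] 0.0012290371619386804 along 0.1343858123922002 side 0.007008830734608347 norm -0.003793784260725205
0.12 [0.5155 0.3309 0.1223] [167.6 184.3] [348.2 242.3]
0.137 [0.5187 0.3425 0.1344] [163.6 182.5] [352.3 241.9]
0.139 [0.5191 0.3439 0.1358] [163.1 182.3] [352.8 241.9]
0.154 [0.522  0.3541 0.1464] [159.4 180.7] [356.5 241.6]
0.162 [0.5235 0.3596 0.152 ] [157.5 179.9] [358.6 241.5]
```

View pics/hm.png

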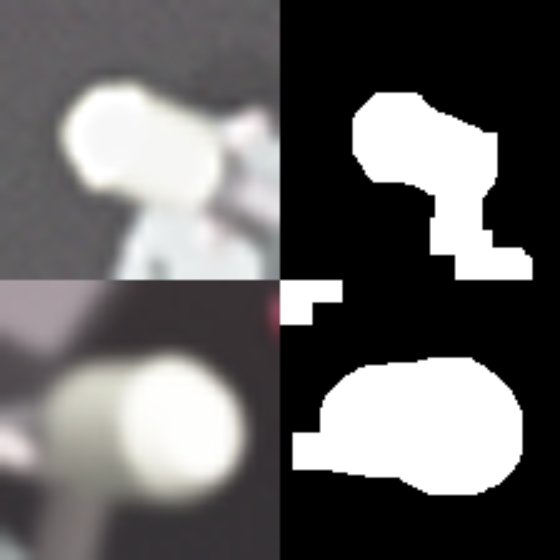

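```bash
cat > ik.py <<'E'
from kin import *
P=np.load("kin.npy"); OFF=R.from_matrix([[0,0,-1],[-1,0,0],[0,1,0]])
LO=np.array([-3.08,-.75,.22,-1.43,0,-2.85])+.05;HI=np.array([3.08,2.2,2.44,4.57,2.65,2.85])-.05
def ik(pos,W,q0=None,n=30,seed=0):
    rng=np.random.default_rng(seed); T=R.from_matrix(W); sols=[]
    starts=[q0] if q0 is not None else []
    starts+=[rng.uniform(LO,HI) for _ in range(n)]
    def f(q):
        p,D=fk(q,P); return np.concatenate([(p-pos)*3,((D*OFF).inv()*T).as_rotvec()])
    for s in starts:
        r=least_squares(f,np.clip(s,LO+1e-3,HI-1e-3),bounds=(LO,HI),xtol=1e-12,ftol=1e-12)
        if abs(r.fun).max()<1e-5 and not any(np.allclose(r.x,z,atol=.02) for z in sols): sols.append(r.x)
    return sols
E
cat > reg.py <<'E'
from place import *
from ik import ik
C=seat+A*.0106-S*.0019
def WW(y,z): 
    y=y/np.linalg.norm(y); z=z-y*(z@y); z/=np.linalg.norm(z); return np.stack([np.cross(y,z),y,z],1)
if __name__=="__main__":
    q0=state(0)[0]["joint_positions"]; print(q0.round(2))
    for ps in np.radians([0,45,90,135,180,225,270,315]):
        z=np.cos(ps)*S+np.sin(ps)*N
        for up in(.0,.1):
            sol=ik(C+A*(.144+up),WW(-A,z),q0,12)
            print(round(np.degrees(ps)),up,[x.round(2).tolist() for x in sol])
E
python3 reg.py
```

```text
[-0.2   0.43  2.01  0.97  0.9  -0.63]
0 0.0 [[0.61, 0.95, 1.09, -0.47, 1.73, -2.18]]
0 0.1 [[0.66, 0.97, 0.85, -0.47, 1.96, -2.25]]
45 0.0 []
45 0.1 []
90 0.0 [[0.61, 0.95, 1.09, -0.47, 1.73, 2.53]]
90 0.1 [[0.66, 0.97, 0.85, -0.47, 1.96, 2.47]]
135 0.0 [[0.61, 0.95, 1.09, -0.47, 1.73, 1.75]]
135 0.1 [[0.66, 0.97, 0.85, -0.47, 1.96, 1.68]]
180 0.0 [[0.61, 0.95, 1.09, -0.47, 1.73, 0.96]]
180 0.1 [[0.66, 0.97, 0.85, -0.47, 1.96, 0.9]]
225 0.0 [[0.61, 0.95, 1.09, -0.47, 1.73, 0.18]]
225 0.1 [[0.66, 0.97, 0.85, -0.47, 1.96, 0.11]]
270 0.0 [[0.61, 0.95, 1.09, -0.47, 1.73, -0.61]]
270 0.1 [[0.66, 0.97, 0.85, -0.47, 1.96, -0.67]]
315 0.0 [[0.61, 0.95, 1.09, -0.47, 1.73, -1.4]]
315 0.1 [[0.66, 0.97, 0.85, -0.47, 1.96, -1.46]]
```

```bash
cat > pathchk.py <<'E'
from reg import *
from scipy.spatial.transform import Slerp
def chk(wps,n=8):
    q=state(0)[0]["joint_positions"]
    for (p0,W0),(p1,W1) in zip(wps[:-1],wps[1:]):
        sl=Slerp([0,1],R.from_matrix([W0,W1]))
        for k in range(1,n+1):
            so=ik(p0+(p1-p0)*k/n,sl(k/n).as_matrix(),q,0)
            if not so: print("FAIL at",k,p0+(p1-p0)*k/n); return
            dq=so[0]-q; q=so[0]
            print(k,q.round(2),"dq",abs(dq).max().round(2))
E
python3 - <<'E'
from pathchk import *
x,M=state(0); down=np.array([0,0,-1.])
w0=(x["ee_pos"],M); w1=(np.array([.48,.28,.34]),WW(down,-S)); w2=(C+A*.234,WW(-A,-S))
print(w2[0],w2[1].round(3).tolist())
delta(*w1)
chk([w0,w1,w2])
E
```

```text
[0.53716303 0.40859898 0.20295832] [[-0.19, -0.19, 0.963], [-0.681, -0.681, -0.268], [0.707, -0.707, -0.0]]
t 9.85 rv [-0.011 -0.006 -0.705] |0.705| shift [-0.1374 -0.0351 -0.0185] world [0.0041 0.0841 0.1156] F [0.3 0.2 0.5] op 0.0427
target [0.48 0.28 0.34] ee [0.4759 0.1959 0.2244] q [-0.2   0.43  2.01  0.97  0.9  -0.63]
1 [-0.13  0.39  1.96  0.83  0.88 -0.43] dq 0.2
2 [-0.06  0.35  1.91  0.69  0.88 -0.23] dq 0.2
3 [ 0.01  0.32  1.85  0.54  0.91 -0.04] dq 0.19
4 [0.08 0.31 1.78 0.41 0.96 0.13] dq 0.17
5 [0.15 0.3  1.72 0.28 1.02 0.29] dq 0.15
6 [0.21 0.31 1.65 0.17 1.11 0.41] dq 0.13
7 [0.27 0.32 1.57 0.08 1.2  0.52] dq 0.1
8 [ 0.33  0.34  1.5  -0.    1.3   0.6 ] dq 0.1
1 [ 0.39  0.41  1.44 -0.08  1.35  0.68] dq 0.08
2 [ 0.44  0.48  1.38 -0.15  1.42  0.75] dq 0.07
3 [ 0.49  0.56  1.31 -0.21  1.49  0.8 ] dq 0.07
4 [ 0.53  0.63  1.23 -0.27  1.57  0.85] dq 0.08
5 [ 0.57  0.71  1.15 -0.32  1.65  0.88] dq 0.09
6 [ 0.6   0.79  1.07 -0.37  1.74  0.9 ] dq 0.09
7 [ 0.63  0.88  0.98 -0.42  1.84  0.91] dq 0.1
8 [ 0.66  0.96  0.87 -0.47  1.94  0.9 ] dq 0.1
```

{"fn": "step_arm", "kwargs": {
  "moves": [-0.001,0,-0.088,-0.017,-0.004,-0.002,-0.3,-0.001,0,-0.088,-0.017,-0.006,-0.002,-0.5,-0.001,0,-0.088,-0.016,-0.007,-0.002,-0.7,-0.001,0,-0.088,-0.015,-0.009,-0.002,-0.7,-0.001,0,-0.088,-0.015,-0.01,-0.002,-0.7,-0.001,0,-0.088,-0.014,-0.011,-0.002,-0.7,-0.001,0,-0.088,-0.013,-0.013,-0.002,-0.7,-0.001,0,-0.088,-0.012,-0.014,-0.002,-0.7]
}}

```text
time: 10.65
ee_pos: [0.481, 0.2818, 0.3401]
orientation: [-0.413, 0.432, -0.563, 0.571]
force: [0.5, 0.2, -0.1]
opening: 0.0729
```

```bash
cat > pre.py <<'E'
from reg import *
import sys
up=float(sys.argv[1]); delta(C+A*(.144+up),WW(-A,-S))
E
python3 pre.py .09
```

```text
t 10.65 rv [ 0.014 -0.015 -0.756] |0.757| shift [-0.1415  0.133   0.0184] world [ 0.0562  0.1268 -0.1372] F [ 0.5  0.2 -0.1] op 0.0729
target [0.5372 0.4086 0.203 ] ee [0.481  0.2818 0.3401] q [ 0.34  0.35  1.48 -0.02  1.33  0.63]
```

{"fn": "step_arm", "kwargs": {
  "moves": [0.002,-0.002,-0.094,-0.018,0.017,0.002,-0.7,0.002,-0.002,-0.094,-0.019,0.015,0.002,-0.7,0.002,-0.002,-0.094,-0.02,0.013,0.002,-0.7,0.002,-0.002,-0.094,-0.022,0.011,0.002,-0.7,0.002,-0.002,-0.094,-0.023,0.009,0.002,-0.7,0.002,-0.002,-0.094,-0.023,0.007,0.002,-0.7,0.002,-0.002,-0.094,-0.024,0.005,0.002,-0.7,0.002,-0.002,-0.094,-0.024,0.002,0.002,-0.7]
}}

```text
time: 11.45
ee_pos: [0.5334, 0.4205, 0.1974]
orientation: [-0.178, 0.614, -0.346, 0.686]
force: [0.6, -0.1, 0.2]
opening: 0.0725
```

```bash
python3 pre.py .09
```

```text
t 11.45 rv [-0.012  0.005  0.018] |0.023| shift [0.0112 0.0038 0.0068] world [ 0.0038 -0.0119  0.0055] F [ 0.6 -0.1  0.2] op 0.0725
target [0.5372 0.4086 0.203 ] ee [0.5334 0.4205 0.1974] q [ 0.68  0.98  0.85 -0.48  1.96  0.91]
```

{"fn": "step_arm", "kwargs": {
  "moves": [-0.012,0.005,0.018,0.011,0.004,0.007,-0.7,0,0,0,0,0,0,-0.7]
}}

```text
time: 11.65
ee_pos: [0.5333, 0.4106, 0.1837]
orientation: [-0.174, 0.621, -0.352, 0.679]
force: [-0.5, 0.1, 2.0]
opening: 0.0727
```

```bash
python3 pre.py .09; python3 snap.py 10 scene top; python3 -c "
from h import *
crop('',load('scene',10),290,150,110,110,5,'pics/s10c.png')
crop('',load('top',10),120,130,110,100,6,'pics/t10c.png')"
```

```text
t 11.65 rv [0.008 0.018 0.019] |0.027| shift [ 0.0146 -0.0127  0.0039] world [ 0.0039 -0.0021  0.0192] F [-0.5  0.1  2. ] op 0.0727
target [0.5372 0.4086 0.203 ] ee [0.5333 0.4106 0.1837] q [ 0.66  0.99  0.87 -0.47  1.94  0.9 ]
```

View pics/s10c.png

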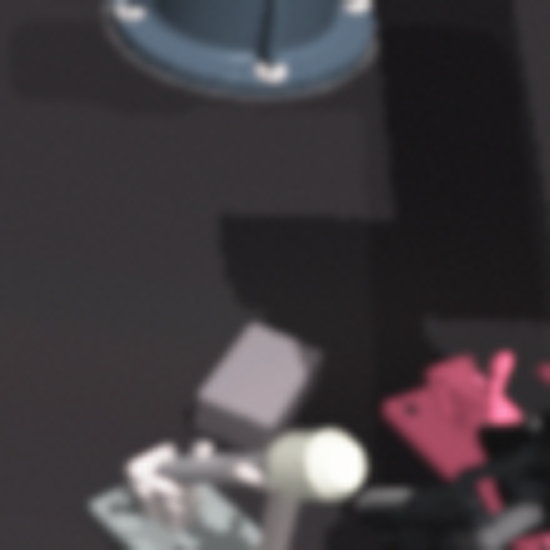

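View pics/t10c.png

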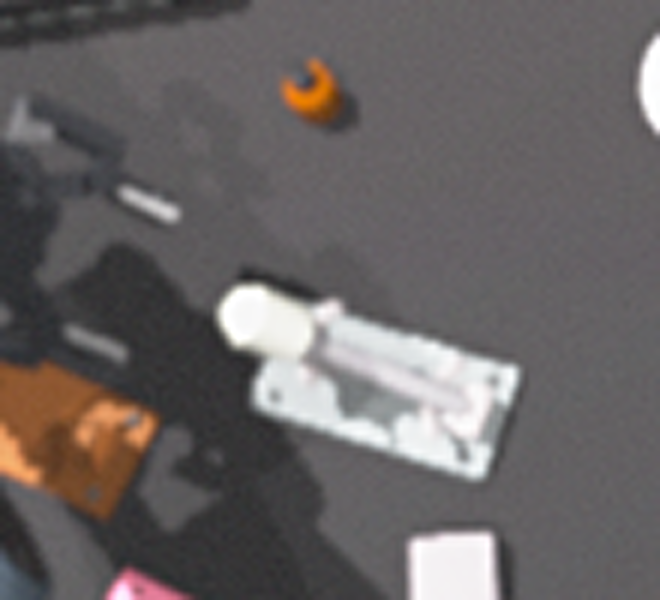

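The view confirms the open pads straddle the pestle axis: the tips are at top crop (180,213) and (128,355), beyond the head at (255,315). Correcting, then approaching along the axis.

{"fn": "step_arm", "kwargs": {
  "moves": [0.006,0.015,0.015,0.013,0.0,0.003,-0.7,0,0,0,0,0,0,-0.7,0,0,0,0,0,0,-0.7]
}}

```text
time: 12.05
ee_pos: [0.5324, 0.4009, 0.2021]
orientation: [-0.182, 0.609, -0.359, 0.683]
force: [-0.0, 0.3, 0.4]
opening: 0.0728
```

```bash
python3 pre.py .09
```

```text
t 12.05 rv [-0.    -0.    -0.008] |0.008| shift [-0.0056 -0.0067  0.0025] world [0.0048 0.0077 0.0009] F [-0.   0.3  0.4] op 0.0728
target [0.5372 0.4086 0.203 ] ee [0.5324 0.4009 0.2021] q [ 0.65  0.95  0.91 -0.47  1.91  0.91]
```

{"fn": "step_arm", "kwargs": {
  "moves": [0,0,-0.008,-0.005,0.015,0.003,-0.7,0,0,0,0,0.02,0,-0.7,0,0,0,0,0,0,-0.7]
}}

```text
time: 12.35
ee_pos: [0.5305, 0.3795, 0.1769]
orientation: [-0.183, 0.608, -0.358, 0.685]
force: [-1.2, 0.6, -0.2]
opening: 0.0722
```

```bash
python3 pre.py .0
```

```text
t 12.35 rv [-0.004 -0.004 -0.007] |0.009| shift [-0.0023  0.0505 -0.0016] world [-0.0104 -0.0322 -0.0376] F [-1.2  0.6 -0.2] op 0.0722
target [0.5201 0.3473 0.1393] ee [0.5305 0.3795 0.1769] q [ 0.63  0.95  0.99 -0.47  1.84  0.93]
```

{"fn": "step_arm", "kwargs": {
  "moves": [-0.004,-0.004,-0.007,-0.002,0.025,-0.002,-0.7,0,0,0,0,0.02,0,-0.7,0,0,0,0,0,0,-0.7]
}}

```text
time: 12.65
ee_pos: [0.5211, 0.351, 0.1434]
orientation: [-0.181, 0.61, -0.357, 0.684]
force: [-0.2, -0.4, -0.8]
opening: 0.0724
```

```bash
python3 pre.py .0; python3 snap.py 11 scene top; python3 -c "
from h import *
crop('',load('scene',11),320,200,70,80,6,'pics/s11c.png')
crop('',load('top',11),130,150,80,65,7,'pics/t11c.png')"
```

```text
t 12.65 rv [-0.001 -0.    -0.003] |0.003| shift [-0.0001  0.0056 -0.    ] world [-0.0011 -0.0037 -0.004 ] F [-0.2 -0.4 -0.8] op 0.0724
target [0.5201 0.3473 0.1393] ee [0.5211 0.351  0.1434] q [ 0.61  0.95  1.08 -0.47  1.74  0.96]
```

View pics/s11c.png

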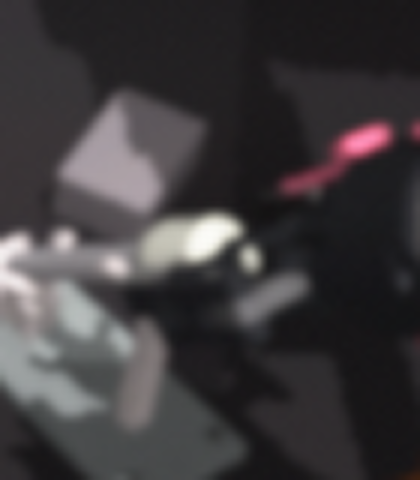

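View pics/t11c.png

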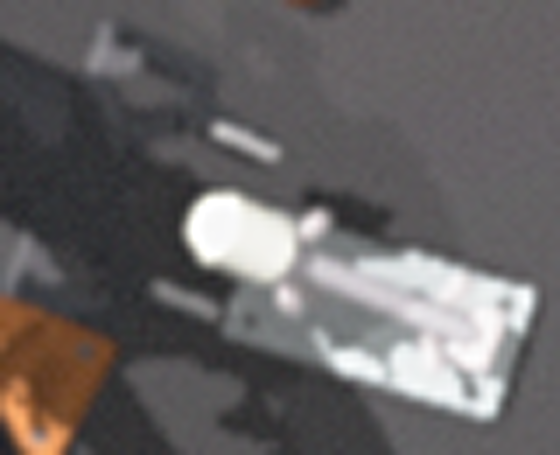

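The head is centred between the pads, whose tips are at top crop (280,155) and (215,312). I'll advance 4 mm and close softly.

{"fn": "step_arm", "kwargs": {
  "moves": [0,0,0,0,0.004,0,-0.7,0,0,0,0,0,0,0,0,0,0,0,0,0,0,0,0,0,0,0,0,1,0,0,0,0,0,0,1,0,0,0,0,0,0,1],
  "grip_force": 20
}}

```text
time: 13.35
ee_pos: [0.5229, 0.3531, 0.1443]
orientation: [-0.185, 0.607, -0.358, 0.685]
force: [-0.4, -0.8, -0.4]
opening: 0.033
```

```bash
python3 pre.py .0
```

```text
t 13.35 rv [-0.008 -0.003 -0.011] |0.014| shift [ 0.001   0.008  -0.0012] world [-0.0028 -0.0058 -0.005 ] F [-0.4 -0.8 -0.4] op 0.033
target [0.5201 0.3473 0.1393] ee [0.5229 0.3531 0.1443] q [ 0.61  0.95  1.08 -0.47  1.73  0.96]
```

Opening 0.033 m fits the head. The grip is about 8 mm shallower than planned, so I'll reopen a little, go deeper and close again.

{"fn": "step_arm", "kwargs": {
  "moves": [0,0,0,0,0,0,0,0,0,0,0,0,0,-0.1,-0.006,-0.003,-0.009,0.001,0.007,-0.001,-0.1,0,0,0,0,0,0,-0.1,0,0,0,0,0,0,-0.1]
}}

```text
time: 13.85
ee_pos: [0.5208, 0.3477, 0.1399]
orientation: [-0.181, 0.61, -0.357, 0.684]
force: [-0.1, 0.5, -0.1]
opening: 0.047
```

```bash
python3 pre.py .0
```

```text
t 13.85 rv [-0.002 -0.    -0.003] |0.003| shift [-0.      0.0008 -0.0006] world [-0.0007 -0.0004 -0.0006] F [-0.1  0.5 -0.1] op 0.047
target [0.5201 0.3473 0.1393] ee [0.5208 0.3477 0.1399] q [ 0.61  0.95  1.09 -0.47  1.73  0.96]
```

{"fn": "step_arm", "kwargs": {
  "moves": [0,0,0,0,0,0,1,0,0,0,0,0,0,1,0,0,0,0,0,0,1,0,0,0,0,0,0,1],
  "grip_force": 40
}}

```text
time: 14.25
ee_pos: [0.5207, 0.3476, 0.1397]
orientation: [-0.181, 0.61, -0.357, 0.684]
force: [0.7, -0.4, -0.5]
opening: 0.033
```

```bash
python3 pre.py .0
```

```text
t 14.25 rv [-0.002 -0.    -0.002] |0.003| shift [ 0.      0.0006 -0.0005] world [-0.0006 -0.0003 -0.0004] F [ 0.7 -0.4 -0.5] op 0.033
target [0.5201 0.3473 0.1393] ee [0.5207 0.3476 0.1397] q [ 0.61  0.95  1.09 -0.47  1.73  0.96]
```

{"fn": "step_arm", "kwargs": {
  "moves": [0,0,0,0,0,0,1,0,0,0,0,0,0,1,0,0,0,0.01,0,0,1,0,0,0,0.025,0,0,1,0,0,0,0.03,0,0,1,0,0,0,0.03,0,0,1,0,0,0,0.02,0,0,1,0,0,0,0,0,0,1],
  "grip_force": 80
}}

```text
time: 15.05
ee_pos: [0.4971, 0.2653, 0.223]
orientation: [-0.182, 0.61, -0.357, 0.683]
force: [0.3, 0.6, -1.6]
opening: 0.0316
```

```bash
python3 pre.py .0; python3 snap.py 12 scene top; python3 -c "
from h import *
crop('',load('scene',12),290,170,110,110,5,'pics/s12c.png')
crop('',load('top',12),130,150,80,65,7,'pics/t12c.png')"
```

```text
t 15.05 rv [-0.002  0.001 -0.004] |0.005| shift [-0.1194 -0.0006  0.0003] world [ 0.023   0.082  -0.0837] F [ 0.3  0.6 -1.6] op 0.0316
target [0.5201 0.3473 0.1393] ee [0.4971 0.2653 0.223 ] q [ 0.53  0.76  1.28 -0.52  1.69  0.9 ]
```

View pics/s12c.png

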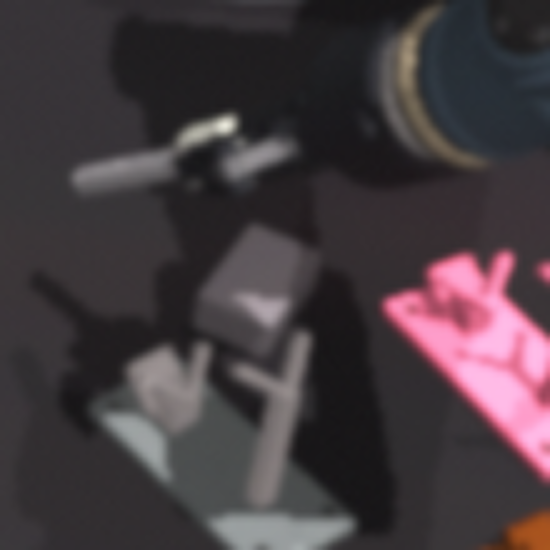

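View pics/t12c.png

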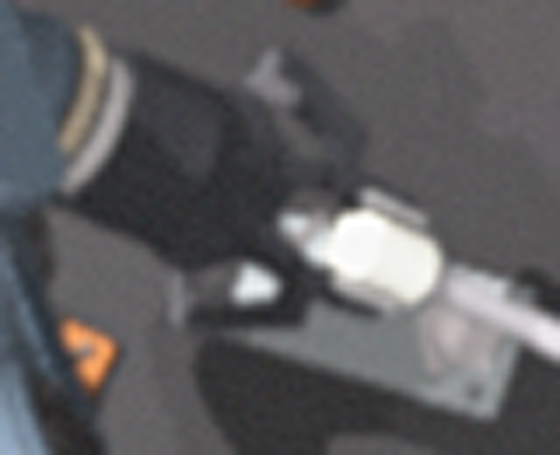

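The pestle is held, lined up along the tool axis and clear of the rest. Next I'll refine the ring centre from the start pictures, taking bore and outer rim at mid-thickness (z = 0.139).

```bash
cat > ring.py <<'E'
from h import *
import sys
s,t=load("scene",0),load("top",0)
def rim(f,c,B,thr,Rm,post):
    x0,y0=np.array(c)-B
    hh=cv2.resize(f["image"][y0:y0+2*B,x0:x0+2*B],None,fx=8,fy=8,interpolation=cv2.INTER_CUBIC).astype(int).min(2)
    m=(hh>thr).astype(np.uint8)
    cs,h=cv2.findContours(m,cv2.RETR_CCOMP,cv2.CHAIN_APPROX_NONE)
    pts=[((k[:,0]+.5)/8-.5+[x0,y0]).astype(np.float32) for k in cs]
    for p,hr in zip(pts,h[0]):
        cc=np.array(c,float)
        if hr[3]<0:
            d=p-cc; pd=np.array(post)-cc; ang=(d@pd)/(np.linalg.norm(d,axis=1)*np.linalg.norm(pd)+1e-9)
            k=(ang<.6)&(np.linalg.norm(d,axis=1)<Rm); 
            if k.sum()>60: print(thr,"outer",[np.round(v,2) for v in cv2.fitEllipseDirect(p[k])],k.sum())
        elif len(p)>30: print(thr,"bore",[np.round(v,2) for v in cv2.fitEllipseDirect(p)],len(p))
for th in(185,205,220): rim(t,(315,171),13,th,8.5,(319,154))
for th in(140,155,170): rim(s,(202,172),14,th,9,(184,180))
for a in((315.2,171.1),(315.0,171.0)): print("top",onz(t,a,.139))
for a in((201.4,172.45),(202,172.3)): print("scene",onz(s,a,.139))
E
python3 ring.py
```

```text
185 outer [array([314.58, 171.3 ]), array([15.08, 16.85]), np.float64(6.93)] 128
185 bore [array([315.43, 171.18]), array([2.72, 4.08]), np.float64(39.94)] 99
205 outer [array([314.69, 171.83]), array([14.04, 17.38]), np.float64(19.85)] 141
205 bore [array([312.41, 178.15]), array([1.58, 6.18]), np.float64(117.58)] 111
205 bore [array([315.15, 171.11]), array([5.08, 5.42]), np.float64(42.47)] 121
220 outer [array([315.08, 171.15]), array([13.33, 13.62]), np.float64(121.78)] 222
220 bore [array([315.11, 171.1 ]), array([6.  , 6.05]), np.float64(91.38)] 137
140 outer [array([200.24, 173.28]), array([10.05, 16.95]), np.float64(75.59)] 180
140 bore [array([201.4 , 172.58]), array([2.58, 4.96]), np.float64(81.93)] 89
155 outer [array([200.87, 172.81]), array([ 9.05, 15.13]), np.float64(79.74)] 174
155 bore [array([201.41, 172.47]), array([3.34, 5.79]), np.float64(81.76)] 107
170 outer [array([200.89, 172.69]), array([ 8.25, 14.71]), np.float64(81.14)] 165
170 bore [array([201.4 , 172.38]), array([4.04, 6.58]), np.float64(81.6)] 121
top [ 0.57675446 -0.16785094  0.139     ]
top [ 0.57707645 -0.1671704   0.139     ]
scene [ 0.57426639 -0.16803915  0.139     ]
scene [ 0.57245995 -0.16720147  0.139     ]
```

```bash
python3 - <<'E'
from pathchk import *
x,M=state(0); down=np.array([0,0,-1.])
rz=lambda a: R.from_euler('z',a).apply(-S)
w1=(np.array([.49,.22,.36]),WW(down,-S)); 
w2=(np.array([.576,-.1677,.36]),WW(down,rz(-.5))); w3=(np.array([.576,-.1677,.167]),WW(down,rz(-.5)))
print("z dir",rz(-.5))
delta(*w1)
chk([(x["ee_pos"],M),w1,w2,w3],5)
E
```

```text
z dir [ 0.71665903 -0.69742372  0.        ]
t 15.15 rv [-0.     0.004  0.781] |0.781| shift [ 0.1313 -0.0658  0.0053] world [-0.0072 -0.0467  0.1391] F [-0.1  0.  -0.2] op 0.0317
target [0.49 0.22 0.36] ee [0.4972 0.2667 0.2209] q [ 0.53  0.77  1.28 -0.52  1.69  0.9 ]
1 [ 0.49  0.66  1.34 -0.44  1.6   0.85] dq 0.11
2 [ 0.44  0.56  1.39 -0.35  1.51  0.78] dq 0.1
3 [ 0.37  0.46  1.44 -0.25  1.44  0.7 ] dq 0.1
4 [ 0.3   0.37  1.48 -0.13  1.38  0.6 ] dq 0.12
5 [ 0.21  0.3   1.51 -0.    1.34  0.49] dq 0.13
1 [0.06 0.28 1.53 0.   1.33 0.43] dq 0.15
2 [-0.09  0.28  1.53  0.    1.33  0.38] dq 0.15
3 [-0.23  0.3   1.5   0.    1.34  0.34] dq 0.14
4 [-0.36  0.34  1.44  0.    1.36  0.31] dq 0.13
5 [-0.47  0.39  1.36  0.    1.39  0.3 ] dq 0.11
1 [-0.47  0.42  1.41 -0.    1.3   0.3 ] dq 0.09
2 [-0.47  0.46  1.46 -0.    1.22  0.3 ] dq 0.09
3 [-0.47  0.5   1.51 -0.    1.13  0.3 ] dq 0.09
4 [-0.47  0.55  1.54 -0.    1.05  0.3 ] dq 0.08
5 [-0.47  0.6   1.58 -0.    0.96  0.3 ] dq 0.08
```

{"fn": "step_arm", "kwargs": {
  "moves": [0,0,0.11,0.019,-0.009,0.001,1,0,0,0.11,0.018,-0.011,0.001,1,0,0,0.11,0.016,-0.013,0.001,1,0,0,0.11,0.015,-0.015,0.001,1,0,0,0.11,0.013,-0.017,0.001,1,0,0,0.11,0.011,-0.018,0.001,1,0,0,0.11,0.009,-0.019,0,1,0,0,0,0,0,0,1]
}}

```text
time: 15.95
ee_pos: [0.4917, 0.2231, 0.3506]
orientation: [0.43, -0.432, 0.567, -0.554]
force: [-0.1, 0.7, -1.3]
opening: 0.0317
```

```bash
cat > go.py <<'E'
from reg import *
import sys
x_,y_,z_,a=map(float,sys.argv[1:5])
delta(np.array([x_,y_,z_]),WW(np.array([0,0,-1.]),R.from_euler('z',a).apply(-S)))
E
python3 go.py .49 .22 .36 0; python3 go.py .576 -.1677 .36 -.5
```

```text
t 15.95 rv [ 0.016  0.013 -0.009] |0.022| shift [ 0.0034 -0.0094 -0.001 ] world [-0.0017 -0.0031  0.0094] F [-0.1  0.7 -1.3] op 0.0317
target [0.49 0.22 0.36] ee [0.4917 0.2231 0.3506] q [0.21 0.31 1.51 0.02 1.33 0.47]
t 15.95 rv [ 0.017  0.513 -0.004] |0.513| shift [ 0.3561 -0.0153  0.1814] world [ 0.0843 -0.3908  0.0094] F [-0.1  0.7 -1.3] op 0.0317
target [ 0.576  -0.1677  0.36  ] ee [0.4917 0.2231 0.3506] q [0.21 0.31 1.51 0.02 1.33 0.47]
```

{"fn": "step_arm", "kwargs": {
  "moves": [0.005,0.051,0,0.036,-0.002,0.018,1,0.004,0.051,0,0.035,-0.002,0.02,1,0.004,0.051,0,0.034,-0.002,0.022,1,0.004,0.051,0,0.032,-0.002,0.024,1,0,0.051,0,0.031,-0.002,0.025,1,0,0.051,0,0.03,-0.002,0.027,1,0,0.051,0,0.028,-0.001,0.028,1,0,0.051,0,0.027,-0.001,0.03,1]
}}

```text
time: 16.75
ee_pos: [0.5621, -0.0898, 0.3479]
orientation: [0.301, -0.317, 0.641, -0.631]
force: [0.4, 1.7, -2.0]
opening: 0.0317
```

```bash
python3 go.py .576 -.1677 .36 -.5
```

```text
t 16.75 rv [0.022 0.106 0.014] |0.109| shift [ 0.0528 -0.0128  0.0588] world [ 0.0139 -0.0779  0.0121] F [ 0.4  1.7 -2. ] op 0.0317
target [ 0.576  -0.1677  0.36  ] ee [ 0.5621 -0.0898  0.3479] q [-0.35  0.37  1.44 -0.01  1.37  0.32]
```

{"fn": "step_arm", "kwargs": {
  "moves": [0.01,0.05,0.007,0.025,-0.006,0.028,1,0.01,0.04,0.005,0.016,-0.005,0.02,1,0,0,0,0,0,0,1,0,0,0,0,0,0,1]
}}

```text
time: 17.15
ee_pos: [0.5763, -0.1567, 0.3484]
orientation: [0.272, -0.284, 0.654, -0.647]
force: [0.3, -0.0, -1.3]
opening: 0.032
```

```bash
python3 go.py .576 -.1677 .36 -.5
```

```text
t 17.15 rv [0.016 0.009 0.012] |0.022| shift [ 0.0083 -0.0116  0.0072] world [-0.0003 -0.011   0.0116] F [ 0.3 -0.  -1.3] op 0.032
target [ 0.576  -0.1677  0.36  ] ee [ 0.5763 -0.1567  0.3484] q [-0.45  0.41  1.37 -0.01  1.38  0.32]
```

{"fn": "step_arm", "kwargs": {
  "moves": [0.016,0.009,0.012,0.009,0,0.008,1,0,0,0,0,0,0,1,0,0,0,0,0,0,1]
}}

```text
time: 17.45
ee_pos: [0.5756, -0.1657, 0.3452]
orientation: [0.275, -0.278, 0.652, -0.649]
force: [0.3, 0.0, -1.0]
opening: 0.032
```

```bash
python3 go.py .576 -.1677 .35 -.5; python3 snap.py 13 scene top; python3 -c "
from h import *
crop('',load('scene',13),160,90,100,110,5,'pics/s13c.png')
crop('',load('top',13),270,110,110,100,6,'pics/t13c.png')"
```

```text
t 17.45 rv [0.005 0.004 0.002] |0.007| shift [ 0.0012 -0.0048  0.0016] world [ 0.0004 -0.002   0.0048] F [ 0.3  0.  -1. ] op 0.032
target [ 0.576  -0.1677  0.35  ] ee [ 0.5756 -0.1657  0.3452] q [-0.47  0.4   1.38 -0.    1.36  0.3 ]
```

View pics/s13c.png

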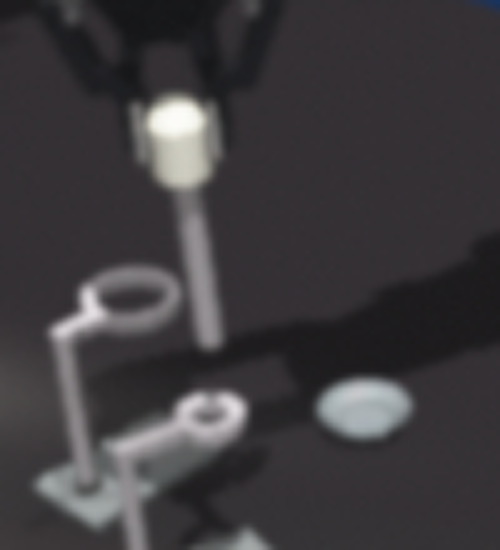

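View pics/t13c.png

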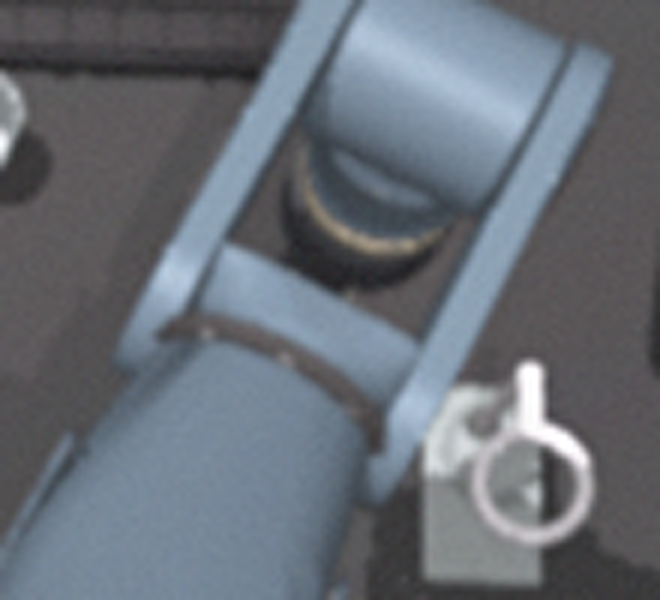

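The pestle hangs vertical over the narrow ring. In the scene crop the handle runs from (190,195) to (210,347) and the ring's bore is at (211,412). I'll compare this with the predicted axis.

```bash
python3 - <<'E'
from st import *
f=load("scene",13);x,M=state(0)
cr=lambda P:((proj(f,P)-[160,90]+.5)*5-.5).round(1)
for L in(0,.024,.03,.06,.09,.105,.115,.12,.154,.162): print(L,cr(x["ee_pos"]+M[:,1]*(.144-L)))
# centre line of handle from image (gray thr)
im=cv2.resize(f["image"][90:200,160:260],None,fx=5,fy=5,interpolation=cv2.INTER_CUBIC).min(2).astype(int)
for r in range(200,350,15):
    row=im[r,165:235]; k=np.nonzero(row>105)[0]
    print(r,(165+k.min(),165+k.max(),165+(k.min()+k.max())/2) if len(k) else None)
print("ring top centre",cr(np.array([.576,-.1677,.139])))
E
```

```text
0 [201.  333.8]
0.024 [196.9 300.6]
0.03 [195.9 292.1]
0.06 [190.6 248.9]
0.09 [185.2 204.1]
0.105 [182.3 181.1]
0.115 [180.4 165.5]
0.12 [179.5 157.7]
0.154 [172.8 102.9]
0.162 [171.2  89.6]
200 (np.int64(183), np.int64(192), np.float64(187.5))
215 (np.int64(184), np.int64(200), np.float64(192.0))
230 (np.int64(183), np.int64(204), np.float64(193.5))
245 (np.int64(185), np.int64(207), np.float64(196.0))
260 (np.int64(187), np.int64(208), np.float64(197.5))
275 (np.int64(165), np.int64(211), np.float64(188.0))
290 (np.int64(166), np.int64(213), np.float64(189.5))
305 (np.int64(165), np.int64(216), np.float64(190.5))
320 (np.int64(196), np.int64(217), np.float64(206.5))
335 (np.int64(199), np.int64(219), np.float64(209.0))
ring top centre [207.3 415.7]
```

{"fn": "step_arm", "kwargs": {
  "moves": [0.005,0.004,0.002,0.001,0.02,0.002,1,0,0,0,0,0.022,0,1,0,0,0,0,0,0,1,0,0,0,0,0,0,1]
}}

```text
time: 17.95
ee_pos: [0.5774, -0.1666, 0.3054]
orientation: [-0.277, 0.274, -0.649, 0.653]
force: [0.1, 0.2, -1.5]
opening: 0.0318
```

```bash
python3 go.py .576 -.1677 .297 -.5; python3 snap.py 14 scene; python3 -c "
from h import *
crop('',load('scene',14),175,120,60,65,9,'pics/s14c.png')"
```

```text
t 17.95 rv [-0.006  0.002 -0.002] |0.007| shift [ 0.0018  0.0084 -0.0003] world [-0.0014 -0.0011 -0.0084] F [ 0.1  0.2 -1.5] op 0.0318
target [ 0.576  -0.1677  0.297 ] ee [ 0.5774 -0.1666  0.3054] q [-0.47  0.44  1.44  0.    1.26  0.3 ]
```

View pics/s14c.png

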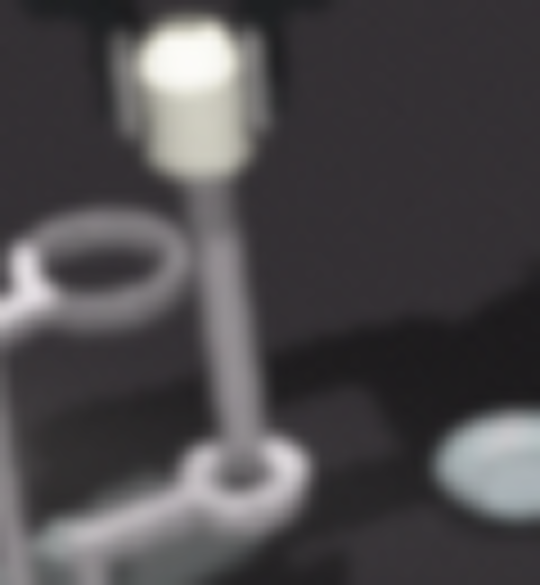

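In the scene crop the tail is at (243,460), right above the bore at (243,475), so they line up sideways. The head's lower edge sits about 8 mm below the fingertips, so the shoulder lies about 30 mm below the TCP rather than 24. I'll lower in small steps and watch the force.

{"fn": "step_arm", "kwargs": {
  "moves": [-0.004,0,0,0.001,0.008,0,1,0,0,0,0,0.008,0,1,0,0,0,0,0,0,1,0,0,0,0,0,0,1]
}}

```text
time: 18.4
ee_pos: [0.5778, -0.1676, 0.2909]
orientation: [-0.278, 0.274, -0.65, 0.652]
force: [-0.9, 0.1, -1.1]
opening: 0.032
```

```bash
python3 go.py .576 -.1677 .297 -.5; python3 snap.py 15 scene; python3 -c "
from h import *
crop('',load('scene',15),175,120,60,65,9,'pics/s15c.png')"
```

```text
t 18.40 rv [-0.006  0.003 -0.003] |0.007| shift [ 0.0013 -0.0061 -0.0012] world [-0.0018 -0.0001  0.0061] F [-0.9  0.1 -1.1] op 0.032
target [ 0.576  -0.1677  0.297 ] ee [ 0.5778 -0.1676  0.2909] q [-0.47  0.45  1.45  0.    1.23  0.3 ]
```

View pics/s15c.png

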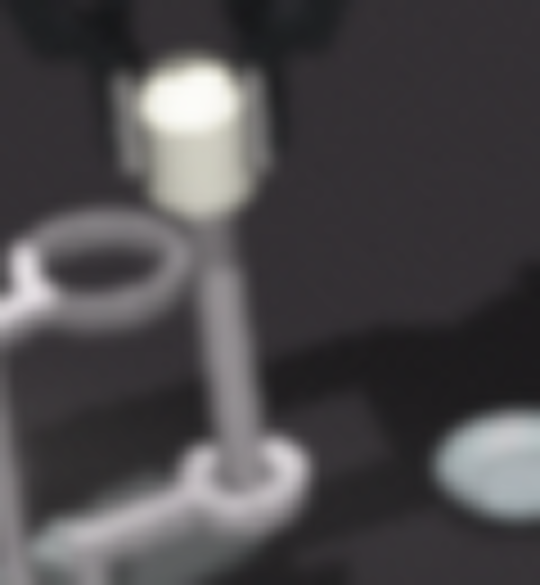

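The tail is entering the bore, at (239,490) in the crop with no contact force. Continuing, with a 1 mm nudge.

{"fn": "step_arm", "kwargs": {
  "moves": [-0.004,0,-0.003,0.001,0.006,-0.001,1,0,0,0,0,0.01,0,1,0,0,0,0,0,0,1]
}}

```text
time: 18.75
ee_pos: [0.5767, -0.1678, 0.274]
orientation: [-0.277, 0.275, -0.65, 0.652]
force: [-0.4, 0.7, -1.3]
opening: 0.0317
```

```bash
python3 go.py .576 -.1677 .176 -.5
```

```text
t 18.75 rv [-0.003  0.003 -0.001] |0.004| shift [ 0.0005  0.098  -0.0009] world [-0.0007  0.0001 -0.098 ] F [-0.4  0.7 -1.3] op 0.0317
target [ 0.576  -0.1677  0.176 ] ee [ 0.5767 -0.1678  0.274 ] q [-0.47  0.47  1.47  0.    1.19  0.3 ]
```

{"fn": "step_arm", "kwargs": {
  "moves": [-0.003,0.002,0,0,0.012,-0.001,1,0,0,0,0,0.012,0,1,0,0,0,0,0.012,0,1,0,0,0,0,0,0,1]
}}

```text
time: 19.15
ee_pos: [0.5755, -0.1669, 0.2339]
orientation: [0.275, -0.275, 0.652, -0.651]
force: [-0.3, 0.3, -1.7]
opening: 0.0319
```

```bash
python3 go.py .576 -.1677 .176 -.5; python3 snap.py 16 scene; python3 -c "
from h import *
crop('',load('scene',16),175,120,60,65,9,'pics/s16c.png')"
```

```text
t 19.15 rv [ 0.002  0.    -0.   ] |0.002| shift [0.0002 0.0579 0.001 ] world [ 0.0005 -0.0008 -0.0579] F [-0.3  0.3 -1.7] op 0.0319
target [ 0.576  -0.1677  0.176 ] ee [ 0.5755 -0.1669  0.2339] q [-0.47  0.52  1.52  0.    1.11  0.3 ]
```

View pics/s16c.png

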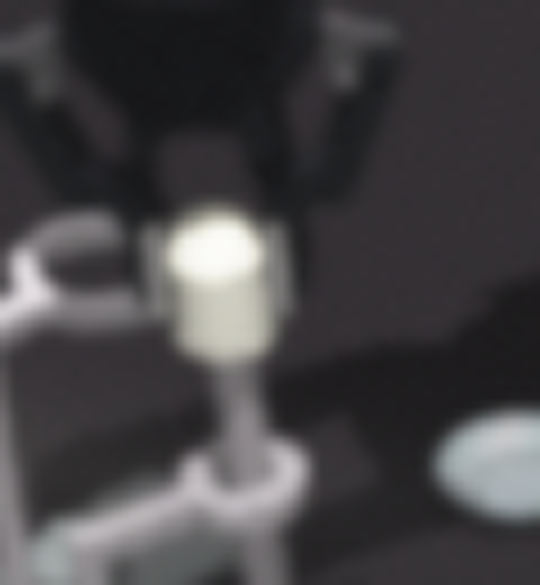

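The handle is through: it shows below the ring at crop (260,545). Lowering further.

{"fn": "step_arm", "kwargs": {
  "moves": [0,0,0,0,0.014,0.001,1,0,0,0,0,0.014,0,1,0,0,0,0,0.012,0,1,0,0,0,0,0,0,1]
}}

```text
time: 19.6
ee_pos: [0.5773, -0.1683, 0.1923]
orientation: [-0.276, 0.275, -0.651, 0.652]
force: [-0.2, -0.3, -1.7]
opening: 0.0316
```

```bash
python3 go.py .576 -.1677 .176 -.5; python3 snap.py 17 scene; python3 -c "
from h import *
crop('',load('scene',17),175,120,60,65,9,'pics/s17c.png')"
```

```text
t 19.60 rv [-0.001  0.    -0.001] |0.001| shift [ 0.0005  0.0163 -0.0013] world [-0.0013  0.0006 -0.0163] F [-0.2 -0.3 -1.7] op 0.0316
target [ 0.576  -0.1677  0.176 ] ee [ 0.5773 -0.1683  0.1923] q [-0.47  0.57  1.55  0.    1.02  0.3 ]
```

View pics/s17c.png

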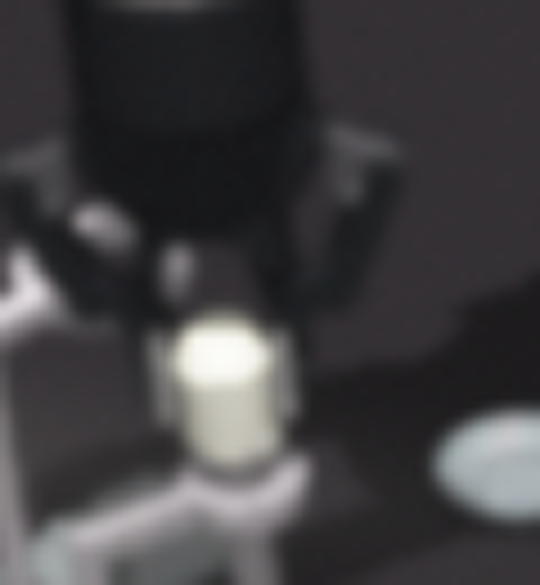

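{"fn": "step_arm", "kwargs": {
  "moves": [0,0,0,0.001,0.005,-0.001,1,0,0,0,0,0.003,0,1,0,0,0,0,0,0,1]
}}

```text
time: 19.95
ee_pos: [0.5772, -0.1689, 0.1856]
orientation: [-0.277, 0.274, -0.65, 0.653]
force: [-0.1, 0.1, -1.4]
opening: 0.0323
```

```bash
python3 go.py .576 -.1677 .176 -.5
```

```text
t 19.95 rv [-0.005  0.001 -0.002] |0.005| shift [-0.0001  0.0096 -0.0018] world [-0.0012  0.0012 -0.0096] F [-0.1  0.1 -1.4] op 0.0323
target [ 0.576  -0.1677  0.176 ] ee [ 0.5772 -0.1689  0.1856] q [-0.47  0.58  1.56  0.    1.    0.3 ]
```

{"fn": "step_arm", "kwargs": {
  "moves": [-0.003,0,0,0,0.004,-0.002,1,0,0,0,0,0,0,1]
}}

```text
time: 20.15
ee_pos: [0.5759, -0.1676, 0.1819]
orientation: [-0.276, 0.274, -0.651, 0.652]
force: [0.6, 0.3, -1.9]
opening: 0.0321
```

{"fn": "step_arm", "kwargs": {
  "moves": [0,0,0,0,0.004,0,1]
}}

```text
time: 20.25
ee_pos: [0.5765, -0.1679, 0.1785]
orientation: [-0.277, 0.274, -0.65, 0.652]
force: [0.1, -0.2, -1.0]
opening: 0.0317
```

```bash
python3 go.py .576 -.1677 .176 -.5; python3 snap.py 18 scene; python3 -c "
from h import *
crop('',load('scene',18),175,130,60,65,9,'pics/s18c.png')"
```

```text
t 20.25 rv [-0.005  0.001 -0.003] |0.005| shift [ 0.0003  0.0025 -0.0005] world [-0.0005  0.0002 -0.0025] F [ 0.1 -0.2 -1. ] op 0.0317
target [ 0.576  -0.1677  0.176 ] ee [ 0.5765 -0.1679  0.1785] q [-0.47  0.59  1.57  0.    0.98  0.3 ]
```

View pics/s18c.png

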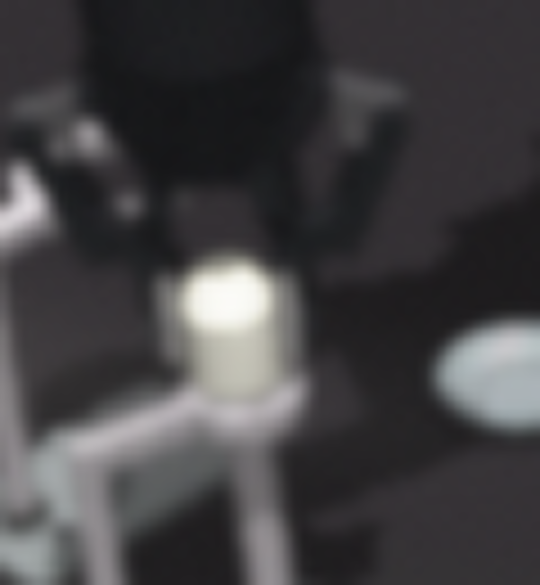

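Very near seating. Touching down in 2 mm steps.

{"fn": "step_arm", "kwargs": {
  "moves": [0,0,0,0,0.003,-0.001,1]
}}

```text
time: 20.4
ee_pos: [0.5755, -0.1673, 0.1753]
orientation: [-0.277, 0.274, -0.65, 0.652]
force: [-4.8, -0.2, 23.0]
opening: 0.0322
```

{"fn": "step_arm", "kwargs": {
  "moves": [0,0,0,0,0.003,0,1]
}}

```text
time: 20.5
ee_pos: [0.5755, -0.1674, 0.1752]
orientation: [-0.277, 0.274, -0.65, 0.653]
force: [-9.0, 3.1, 27.6]
opening: 0.032
```

```bash
python3 go.py .576 -.1677 .176 -.5
```

```text
t 20.50 rv [-0.005  0.001 -0.002] |0.005| shift [-0.0001 -0.0008  0.0005] world [ 0.0005 -0.0003  0.0008] F [-9.   3.1 27.6] op 0.032
target [ 0.576  -0.1677  0.176 ] ee [ 0.5755 -0.1674  0.1752] q [-0.47  0.59  1.57  0.    0.97  0.3 ]
```

Contact at TCP z = 0.175 against the predicted 0.176, so the shoulder is on the ring. Relaxing, then opening.

{"fn": "step_arm", "kwargs": {
  "moves": [0,0,0,0,-0.001,0,1,0,0,0,0,0,0,1,0,0,0,0,0,0,0.1,0,0,0,0,0,0,-0.1,0,0,0,0,0,0,-0.4,0,0,0,0,0,0,-0.4,0,0,0,0,0,0,-0.4],
  "grip_force": 20
}}

```text
time: 21.2
ee_pos: [0.576, -0.1676, 0.1768]
orientation: [-0.277, 0.274, -0.649, 0.653]
force: [-0.4, -0.4, 0.1]
opening: 0.0598
```

```bash
python3 go.py .576 -.1677 .176 -.5; python3 snap.py 19 scene; python3 -c "
from h import *
crop('',load('scene',19),175,130,60,65,9,'pics/s19c.png')"
```

```text
t 21.20 rv [-0.007  0.001 -0.003] |0.007| shift [0.0001 0.0008 0.    ] world [-0.     -0.0001 -0.0008] F [-0.4 -0.4  0.1] op 0.0598
target [ 0.576  -0.1677  0.176 ] ee [ 0.576  -0.1676  0.1768] q [-0.47  0.59  1.57  0.    0.97  0.3 ]
```

View pics/s19c.png

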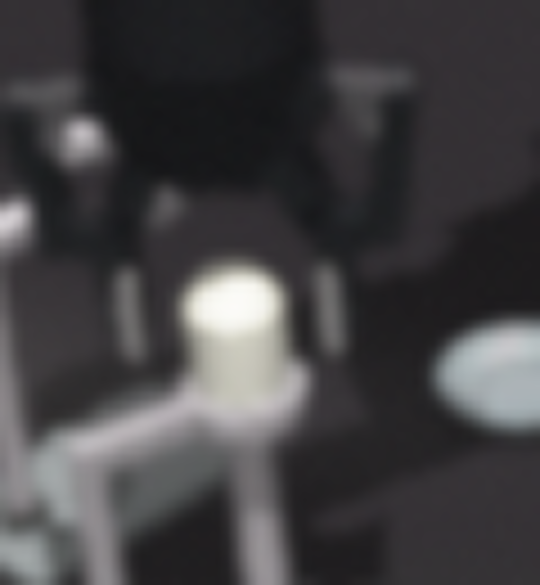

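The pestle is released and stands upright on the ring. Retreating straight up.

{"fn": "step_arm", "kwargs": {
  "moves": [0,0,0,0,-0.01,0,-0.4,0,0,0,0,-0.02,0,-0.4,0,0,0,0,-0.03,0,-0.4,0,0,0,0,-0.04,0,-0.4,0,0,0,0,-0.04,0,-0.4,0,0,0,-0.04,-0.02,0,-0.4,0,0,0,-0.05,0,0,-0.4,0,0,0,-0.05,0,0,-0.4]
}}

```text
time: 22.05
ee_pos: [0.6717, -0.0703, 0.3497]
orientation: [-0.274, 0.27, -0.65, 0.655]
force: [0.6, -0.4, -0.6]
opening: 0.0596
```

{"fn": "step_arm", "kwargs": {
  "moves": [0,0,0,-0.05,0,0,-0.4,0,0,0,-0.05,0,0,-0.4,0,0,0,0,0,0,-0.4,0,0,0,0,0,0,-0.4]
}}

```text
time: 22.45
ee_pos: [0.7457, 0.0075, 0.3535]
orientation: [-0.279, 0.27, -0.648, 0.655]
force: [-0.1, -0.5, -0.2]
opening: 0.0597
```

```bash
python3 go.py .576 -.1677 .176 -.5; python3 snap.py 20 scene top; python3 -c "
from h import *
crop('',load('scene',20),165,135,70,75,8,'pics/s20c.png')
crop('',load('top',20),235,120,140,110,5,'pics/t20c.png')"
```

```text
t 22.45 rv [-0.014 -0.003 -0.008] |0.016| shift [ 0.2453  0.1755 -0.0011] world [-0.1697 -0.1752 -0.1775] F [-0.1 -0.5 -0.2] op 0.0597
target [ 0.576  -0.1677  0.176 ] ee [0.7457 0.0075 0.3535] q [-0.14  0.63  0.97 -0.    1.53  0.64]
```

View pics/s20c.png

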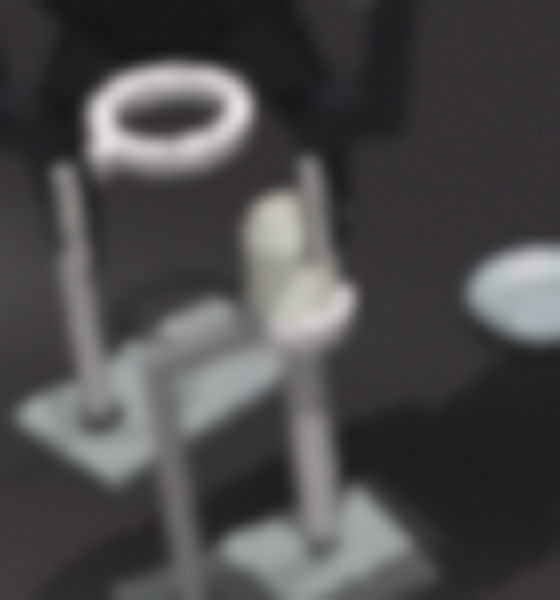

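View pics/t20c.png

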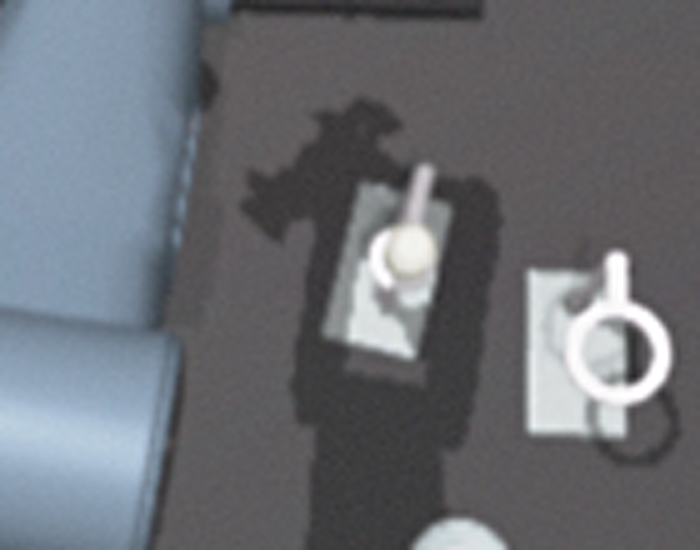

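View pics/scene20.png

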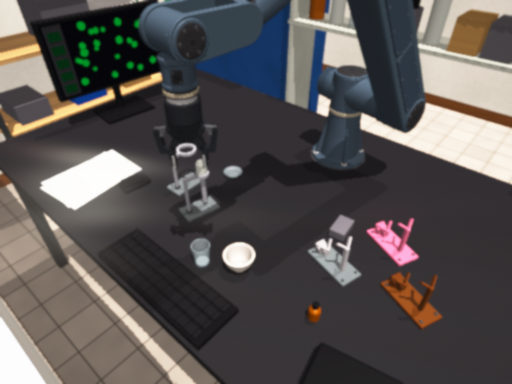

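The gripper now hangs in the scene camera's line of sight. I'll move it aside for a clear check.

{"fn": "step_arm", "kwargs": {
  "moves": [0,0,0,0,0,-0.05,-0.4,0,0,0,0,0,-0.05,-0.4,0,0,0,0,0,-0.05,-0.4,0,0,0,0,0,-0.05,-0.4,0,0,0,0,0,-0.05,-0.4,0,0,0,0,0,-0.05,-0.4,0,0,0,0,0,0,-0.4,0,0,0,0,0,0,-0.4]
}}

```text
time: 23.35
ee_pos: [0.5211, 0.2077, 0.3504]
orientation: [-0.271, 0.263, -0.651, 0.659]
force: [0.8, -0.4, 0.6]
opening: 0.0596
```

```bash
python3 go.py .576 -.1677 .176 -.5; python3 snap.py 21 scene top; python3 - <<'E'
from h import *
s,t=load('scene',21),load('top',21)
crop('',s,165,135,70,75,8,'pics/s21c.png')
crop('',t,295,145,50,50,10,'pics/t21c.png')
for z in(.065,.145,.179,.187):
    P=np.array([.576,-.1677,z]); print(z,((proj(s,P)-[165,135]+.5)*8-.5).round(),((proj(t,P)-[295,145]+.5)*10-.5).round())
E
```

```text
t 23.35 rv [-0.015 -0.026 -0.006] |0.030| shift [0.224  0.1776 0.3044] world [ 0.0549 -0.3754 -0.1744] F [ 0.8 -0.4  0.6] op 0.0596
target [ 0.576  -0.1677  0.176 ] ee [0.5211 0.2077 0.3504] q [ 0.18  0.34  1.48 -0.01  1.32  0.98]
0.065 [309. 450.] [179. 315.]
0.145 [291. 293.] [208. 264.]
0.179 [282. 222.] [222. 240.]
0.187 [280. 205.] [225. 234.]
```

View pics/s21c.png

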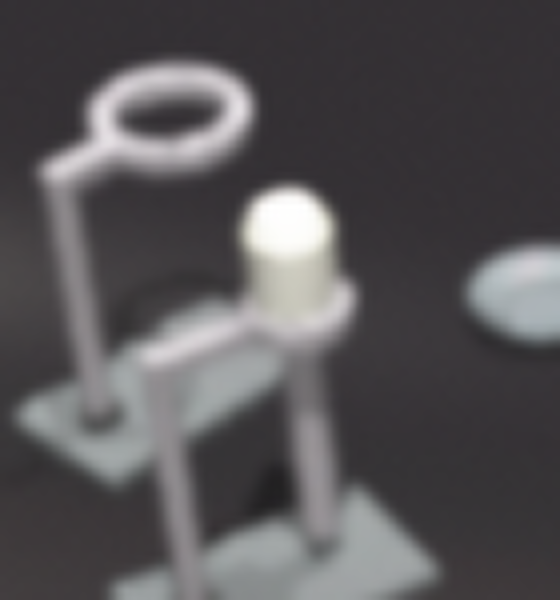

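View pics/t21c.png

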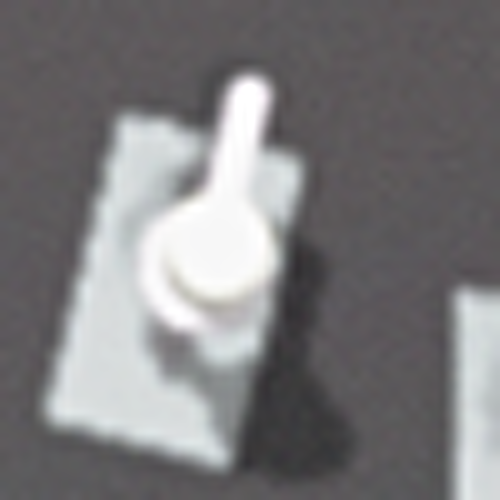

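View pics/top21.png

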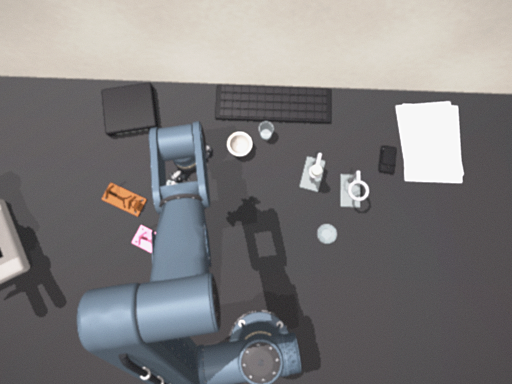

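The pestle hangs upright. In the scene view its cap is at crop (288,228) against the predicted (282,222), within 1 px of the original image. Its handle runs straight down the bore, and in the top view the head is at (222,245) against (222,240). The bystanders in view have not moved, so I'll hand in.

```bash
python3 -c "
from rig import manip
print(manip.finish_job())"
```

```text
the job is handed in; nothing more can be done
None
```

The pestle is hanging upright and free in the narrow ring, and I handed the job in at about 23.5 s of the 64 s. No verdict was reported.

- **Rest:** I picked the pestle up by the handle and laid it in the grey rest. Firm contact came exactly where expected, with its tail about 11 mm from the seat (limit 25 mm). After release, both cameras showed it lying at the planned slope, head at the top. I could not read the contact force between pestle and rest directly.
- **Ring:** I took it again by the head along its axis and lowered it through the narrow ring until the shoulder touched down. That was at tool height 0.175 m against a predicted 0.176 m. Then I opened the jaws and moved the arm clear.
- **Last checks:** The head and handle were within about 1 pixel (about 3 mm) of the expected upright position in both views. Nothing was touching the gripper. The mortar, beaker, dish and mouse showed no visible movement in the last pictures. The slide box and vial had looked unmoved in the scene view just before, but the arm covers them in the last top view.

**What went wrong or disagreed:**
- The first grasp closed too high on the handle and I redid it.
- One push into the rest peaked at about 85 N at the wrist (limit 120 N).
- The pestle's head sat about 8 mm lower in the jaws than I had computed. I noticed this in the pictures and allowed for it before lowering.

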